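Brush out the mould flasks and line them up on a straightedge

TASK

Brush out the well of every mould flask on the shelf, tan first, then grey, then white (one may be missing): in each, run the brush down to the bottom, up close to the rim, and down to the bottom again. After that, lay the steel straightedge flat on the shelf and flush against the vise's bright front face so that it spans the whole width of the face, and let go of it. Finish with every flask standing upright with one side flush along the straightedge's free long edge (no corner past its ends), the brush hanging in its stand again, and the vial and the grey ear impression left where they were.

Things in the scene. Friction and masses are not known exactly. Their poses are not given: they have to be found in the camera images.
- vise_face (a point): Centre of the bright steel front face of the grey bench vise's base block, fixed (place, yaw vary). Face upright, 160 mm wide (y), 30 mm high; point 15 mm above the shelf. -x points out of the face, towards the robot's side; y runs along it. Behind the face is a ledge 30 mm high and 80 mm deep, then the column and brass-padded jaws with a tan shell, 140 mm high.
- straightedge_grip (a point): Loose steel straightedge, flat bar 36 (x) x 300 (y) x 8 mm thick, about 350 g, lying flat, with a black grip block in its middle, 14 (x) x 36 mm (y), top 38 mm above the shelf. Point on the centre line in the grip block, 24 mm above the shelf; z up. Pinch the block along the bar (y) to keep the fingers within its width. Both long edges are alike; either may go to the vise.
- flask_tan_centre (a point): Loose tan acrylic mould flask: a square block 52 x 52 mm, 46 mm high, about 160 g, standing upright, with a round well in its top, 37 mm in diameter and 38 mm deep (8 mm floor). The point is the block's centre, 23 mm above its underside; x and y are normal to its side faces, which are all alike; z is up. May be absent.
- flask_grey_centre (a point): Loose mid-grey acrylic mould flask: a square block 52 x 52 mm, 46 mm high, about 160 g, standing upright, with a round well in its top, 37 mm in diameter and 38 mm deep (8 mm floor). The point is the block's centre, 23 mm above its underside; x and y are normal to its side faces, which are all alike; z is up. May be absent.
- flask_white_centre (a point): Loose off-white acrylic mould flask: a square block 52 x 52 mm, 46 mm high, about 160 g, standing upright, with a round well in its top, 37 mm in diameter and 38 mm deep (8 mm floor). The point is the block's centre, 23 mm above its underside; x and y are normal to its side faces, which are all alike; z is up. May be absent.
- brush_tip (a point): Lower end of the upright brush, 60 g. From here up: stiff blue bristle head 17 mm in diameter and 30 mm long, steel stem 6 mm in diameter, collar 34 mm in diameter from 65 to 71 mm, square wooden handle 16 x 16 mm from 71 to 127 mm. z points up along the brush.
- brush_handle (a point): Centre of the brush's square wooden handle (16 x 16 x 56 mm), 99 mm above the tip; x and y are normal to the handle's flats.
- stand_top (a point): Centre of the hole in the top of the black brush stand, fixed to the shelf (place varies). The top plate is 70 x 70 mm, its upper face (this point) 77 mm above the shelf; the hole is 26 mm in diameter. The brush hangs upright in it, its collar resting on the plate, tip 65 mm below this point.
- vial_centre (a point): Bystander: frosted glass vial with white cap, 28 mm in diameter, 64 mm high; point half-way up.
- impression_centre (a point): Bystander: grey acrylic ear impression on a foot 40 x 34 mm, 40 mm high; point half-way up.
Not all that is in view belongs to the job. Leave any blue or purple look-alike of the part that bears flask_tan_centre alone.

How it is judged:
On the way, in this order (a step that is already met when the one before it is completed fails the run):
1. brush tip down at the bottom of the tan flask's well (z of brush_tip in the frame of flask_tan_centre between -0.022 and -0.008 m and horizontal distance between brush_tip and flask_tan_centre below 0.017 m), for 0.1 s.
2. brush drawn up towards the tan flask's rim, at least 21 mm above the well floor (z of brush_tip in the frame of flask_tan_centre between 0.006 and 0.023 m and horizontal distance between brush_tip and flask_tan_centre below 0.017 m), for 0.05 s.
3. brush down at the bottom of the tan flask's well a second time (all of step 1), for 0.1 s.
4. brush tip down at the bottom of the grey flask's well (z of brush_tip in the frame of flask_grey_centre between -0.022 and -0.008 m and horizontal distance between brush_tip and flask_grey_centre below 0.017 m), for 0.1 s.
5. brush drawn up towards the grey flask's rim, at least 21 mm above the well floor (z of brush_tip in the frame of flask_grey_centre between 0.006 and 0.023 m and horizontal distance between brush_tip and flask_grey_centre below 0.017 m), for 0.05 s.
6. brush down at the bottom of the grey flask's well a second time (all of step 4), for 0.1 s.
7. brush tip down at the bottom of the white flask's well (z of brush_tip in the frame of flask_white_centre between -0.022 and -0.008 m and horizontal distance between brush_tip and flask_white_centre below 0.017 m), for 0.1 s.
8. brush drawn up towards the white flask's rim, at least 21 mm above the well floor (z of brush_tip in the frame of flask_white_centre between 0.006 and 0.023 m and horizontal distance between brush_tip and flask_white_centre below 0.017 m), for 0.05 s.
9. brush down at the bottom of the white flask's well a second time (all of step 7), for 0.1 s.
10. straightedge lying flush against the vise's front face across its whole width, let go (x of straightedge_grip in the frame of vise_face between -0.021 and -0.015 m and angle between the x axis of straightedge_grip and the x axis of vise_face, either way round below 0.03 rad and y of straightedge_grip in the frame of vise_face between -0.07 and 0.07 m and height (world z) of straightedge_grip below 0.028 m and angle between straightedge_grip's own z axis and vertical below 0.06 rad and contact force between the fingers and straightedge below 0.1 N), for 0.3 s.
At the end, for the whole second after the job is handed in: Straightedge flat, within 3 mm and 0.03 rad of flush on the vise face, spanning it; every flask present upright, a side within 3 mm and 0.06 rad of flush on the straightedge's free edge, within its length; brush hanging in its stand; all at rest and let go (x of straightedge_grip in the frame of vise_face between -0.021 and -0.015 m and angle between the x axis of straightedge_grip and the x axis of vise_face, either way round below 0.03 rad and y of straightedge_grip in the frame of vise_face between -0.07 and 0.07 m and height (world z) of straightedge_grip below 0.028 m and angle between each of straightedge_grip, flask_tan_centre, flask_grey_centre, flask_white_centre's own z axis and vertical below 0.06 rad and linear speed of each of straightedge, flask_tan, flask_grey, flask_white below 0.01 m/s and (x of flask_tan_centre in the frame of straightedge_grip between -0.047 and -0.041 m or x of flask_tan_centre in the frame of straightedge_grip between 0.041 and 0.047 m) and x of each of flask_tan_centre, flask_grey_centre, flask_white_centre in the frame of vise_face below -0.06 m and y of flask_tan_centre in the frame of straightedge_grip between -0.124 and 0.124 m and height (world z) of each of flask_tan_centre, flask_grey_centre, flask_white_centre below 0.026 m and (angle between the x axis of flask_tan_centre and the x axis of straightedge_grip, either way round below 0.06 rad or angle between the y axis of flask_tan_centre and the x axis of straightedge_grip, either way round below 0.06 rad) and (x of flask_grey_centre in the frame of straightedge_grip between -0.047 and -0.041 m or x of flask_grey_centre in the frame of straightedge_grip between 0.041 and 0.047 m) and y of flask_grey_centre in the frame of straightedge_grip between -0.124 and 0.124 m and (angle between the x axis of flask_grey_centre and the x axis of straightedge_grip, either way round below 0.06 rad or angle between the y axis of flask_grey_centre and the x axis of straightedge_grip, either way round below 0.06 rad) and (x of flask_white_centre in the frame of straightedge_grip between -0.047 and -0.041 m or x of flask_white_centre in the frame of straightedge_grip between 0.041 and 0.047 m) and y of flask_white_centre in the frame of straightedge_grip between -0.124 and 0.124 m and (angle between the x axis of flask_white_centre and the x axis of straightedge_grip, either way round below 0.06 rad or angle between the y axis of flask_white_centre and the x axis of straightedge_grip, either way round below 0.06 rad) and horizontal distance between brush_handle and stand_top below 0.012 m and angle between brush_tip's own z axis and vertical below 0.1 rad and z of brush_tip in the frame of stand_top between -0.069 and -0.059 m and linear speed of brush below 0.02 m/s); the robot touches nothing.
It fails at once if the vial is shoved aside or knocked over (distance of vial_centre from where it was at the start of the episode above 0.05 m or angle between vial_centre's own z axis and vertical above 0.6 rad).
It fails at once if the impression is shoved aside or knocked over (distance of impression_centre from where it was at the start of the episode above 0.05 m or angle between impression_centre's own z axis and vertical above 0.6 rad).
Of flask_tan, flask_grey, flask_white only 2 to 3 are there at a start; the rules pass over those that are not, and their reading is None.
At some moment in a run one of straightedge, flask_tan, flask_grey, flask_white may be knocked a few centimetres aside while the robot is not near it.
Once in a run the grip may slacken for a moment while it holds something.
It also fails if it takes over 210 s, if anything falls off the work surface, if the arm or the gripper's body presses on something with over 40 N, if the wrist force passes 120 N, or if a joint passes its speed limit or range.

ROBOT

A 6-joint arm with a two-finger parallel gripper is mounted at the origin on the work surface. World frame = base frame: x ahead of the robot, y to its left, z up, the work surface at z = 0. Lengths are in m, angles in rad, forces in N, time in s.
With the tool pointing down it reaches from about 0.35 to 0.975 m from the base axis. Payload 4.9 kg.
Tool frame: the origin (TCP) lies at the very end of the fingers, on their centre line; the grasp point (between the pads) lies 19 mm behind it; y points along the fingers, z is the direction in which the jaws open and shut, and the axes are right-handed (so a half turn about y gives the same grasp; the last joint's range is limited). The gripper opens to 85 mm and grips with 20 to 120 N. Pads are 22 mm wide; open, the fingers measure 114 mm over their backs; the gripper's body (76 mm by 85 mm) begins 54 mm behind the grasp point. The pads swing forward as they close: fully open they stand 13 mm farther back than shut.
Start: joints at [-1.323, 0.053, 1.613, -0, 1.476, -0.119], TCP at [0.224, -0.583, 0.231] pointing down, gripper open.
Joint ranges: [-3.01, 3.01], [-1.01, 2.22], [0.06, 2.58], [-1.02, 4.17], [0.09, 2.62], [-3.14, 3.14]. Speed limits (rad/s): [2.57, 2.57, 3.14, 3.14, 3.14, 3.14].

INTERFACE

Orientations are given as a rotation vector (axis times angle).
In Python, from station import ctrl gives the robot as it stands.
- The arm moves only by the tool arm_command, never from a script. Its argument "steps" is a list of rows, each a list of 3 entries, a list of its own where there are three numbers: the shift along the tool's x, y, z in m, then the turn, a rotation vector about the tool's x, y, z in degrees, then the opening, from 0 (shut) to 1 (fully open). In form: [[[dx, dy, dz], [ax, ay, az], gripper], ...]. A call has 1 to 5 rows; each row is the pose to reach, as a shift and turn from the pose measured when the call began, along the tool's axes at that moment; what a row does not reach only later rows make up. A row lasts 1/10 s, in which the tool goes at most 50 mm and 8.59 degrees, less where a joint would pass 70% of its speed; a pose out of reach is approached as far as the arm can. A call with a gripper value outside its range is refused whole. The fingers move at their own pace and stop on an object; "force" is the grip in N (left out, the last holds). Time passes only in rows, so rows that repeat a pose let the fingers close. It gives the time, the measured TCP pose, the force and the opening at its end, in the units of the state.
- ctrl.get_obs(): the state, without advancing time (a new reading comes with each control period).
- ctrl.get_image(name): name is "scene" or "top" or "wrist"; returns a dict with "img" (480x640x3 uint8, red, green, blue), "camera_matrix" (3x3 intrinsics, pixels), "world_from_camera" (4x4, takes a point from camera to world coordinates). Camera axes: x right, y up, looking along -z (the intrinsics and any distortion apply to the point x, -y, -z); pixel columns grow to the right and rows downward; lengths in m; the calibration is good to about 2 mm. A picture is of the moment at which its call begins. There is no depth.
- ctrl.finish_job(): hands the job in, once; it reports no verdict.
Trained networks look in a picture, given as the dict that the camera call returned (one of the last four; its "shot" number tells which), for a name from the list of things; names that differ only in an ending like _2 or _b are one class to them, and where a whole thing is asked for, a point or a joint stands for the part that bears it (a point fixed in the world has none). Each returns a list of dicts, best first, with "confidence" (0 to 1); they miss things now and then, are a little off and sometimes report something else, mostly with a low value. They report only what shows in the picture. A call takes as long as a camera call. They do not tell look-alikes from the thing itself.
- ctrl.boxes_of(picture, name): "position" ([row, column] in pixels, amid what is visible of it).
The state is a dict: "t": time; "q": joint angles; "dq": joint speeds; "effort": joint torques, N m; "tool_pos": TCP position; "tool_rot": TCP orientation; "contact_force": force on the tool from outside, world axes, zero at the start; "wrist_torque": the same for the moment, N m; "opening": finger opening in m.
Only numpy, scipy, OpenCV 4.12 (cv2) and the standard library are available. Lean on these libraries where they do the work, as an engineer would, in place of code of your own. Each camera call takes 0.05 s, during which the arm holds its last target.

## Working session

There is one attempt and no reset: what is moved stays moved. The work goes in short steps, Python scripts to look and compute and a tool call to move; the robot and the scene stay as the last step left them, time stands still between calls to the robot, and variables do not carry over. Pictures are saved under pics/ and viewed, and the job is handed in when it is done.

Besides the shell and the picture viewer there is one more tool, called after ">>>" as name([rows], argument=value, ...), one row to a line, values as JSON. arm_command: Moves the arm, as the interface text tells. Its arguments: {"type":"object","properties":{"steps":{"type":"array"},"force":{"type":"number"}},"required":["steps"]}

```bash
ls; mkdir -p pics; cat > h.py <<'E'
import numpy as np, cv2
from scipy.spatial.transform import Rotation as R
from station import ctrl
def snap(name,fn=None):
    p=ctrl.get_image(name)
    if fn: cv2.imwrite('pics/'+fn+'.png',cv2.cvtColor(p['img'],cv2.COLOR_RGB2BGR))
    return p
def pix2world(p,rc,z):
    K=np.array(p['camera_matrix']);T=np.array(p['world_from_camera'])
    r,c=rc
    d=np.array([(c-K[0,2])/K[0,0],-(r-K[1,2])/K[1,1],-1.])
    d=T[:3,:3]@d;o=T[:3,3]
    return o+d*(z-o[2])/d[2]
def world2pix(p,X):
    K=np.array(p['camera_matrix']);T=np.array(p['world_from_camera'])
    c=T[:3,:3].T@(np.array(X)-T[:3,3])
    return np.array([K[1,2]+K[1,1]*c[1]/c[2], K[0,2]-K[0,0]*c[0]/c[2]])
E
python3 - <<'E'
from h import *
print(ctrl.get_obs())
Z={'straightedge_grip':.024,'flask_tan_centre':.023,'flask_grey_centre':.023,'flask_white_centre':.023,'brush_handle':.111,'stand_top':.077,'vise_face':.015,'vial_centre':.032,'impression_centre':.02}
for n in ['scene','top','wrist']:
    p=snap(n,n+'0')
    print(n,[k for k in p],np.round(p['world_from_camera'],3).tolist(),np.round(p['camera_matrix'],1).tolist())
    for k in Z:
        print(k,[(np.round(b['position']).tolist(),round(b['confidence'],2),np.round(pix2world(p,b['position'],Z[k])[:2],3).tolist()) for b in ctrl.boxes_of(p,k)[:4]])
E
```

```text
pics
{'t': 0.0, 'q': array([-1.32297432e+00,  5.33456128e-02,  1.61429667e+00, -1.89204909e-05,
        1.47598423e+00, -1.18997150e-01]), 'dq': array([-0.0010626 ,  0.0012247 ,  0.00072399, -0.00067972, -0.00152532,
       -0.00233343]), 'effort': array([ 1.39433505e-04, -3.93681943e+01, -3.70174420e+01, -9.56367717e-05,
        7.03930607e-03,  1.42936415e-06]), 'tool_pos': array([ 0.22399886, -0.58281596,  0.23006839]), 'tool_rot': array([-0.37509434,  2.02338028, -2.01921027]), 'contact_force': array([0.10882763, 0.12526257, 0.25936443]), 'wrist_torque': array([ 0.05808114, -0.01227171,  0.01511022]), 'opening': 0.08517615115622462}
scene ['img', 'camera_matrix', 'world_from_camera', 'shot'] [[-0.774, -0.344, 0.531, 1.165], [0.633, -0.416, 0.653, 0.767], [-0.004, 0.842, 0.54, 0.729], [0.0, 0.0, 0.0, 1.0]] [[562.4, 0.0, 326.0], [0.0, 562.4, 231.6], [0.0, 0.0, 1.0]]
straightedge_grip [([210.0, 298.0], 0.81, [0.462, -0.208])]
flask_tan_centre [([260.0, 460.0], 0.96, [0.321, 0.186]), ([291.0, 437.0], 0.93, [0.439, 0.224]), ([262.0, 390.0], 0.71, [0.441, 0.095])]
flask_grey_centre [([
[... 1042 characters left out ...]
h_handle [([221.0, 504.0], 0.66, [0.571, -0.392])]
stand_top [([229.0, 492.0], 0.66, [0.558, -0.379])]
vise_face [([180.0, 303.0], 0.68, [0.68, 0.009]), ([297.0, 204.0], 0.23, [0.431, 0.224])]
vial_centre [([166.0, 443.0], 0.71, [0.704, -0.296])]
impression_centre [([161.0, 166.0], 0.68, [0.727, 0.307])]
wrist ['img', 'camera_matrix', 'world_from_camera', 'shot'] [[0.358, 0.889, 0.285, 0.297], [-0.934, 0.341, 0.11, -0.554], [0.0, -0.306, 0.952, 0.373], [0.0, 0.0, 0.0, 1.0]] [[404.5, 0.0, 324.6], [0.0, 404.5, 241.9], [0.0, 0.0, 1.0]]
straightedge_grip []
flask_tan_centre []
flask_grey_centre []
flask_white_centre []
brush_handle []
stand_top []
vise_face []
vial_centre []
impression_centre []
```

View pics/scene0.png

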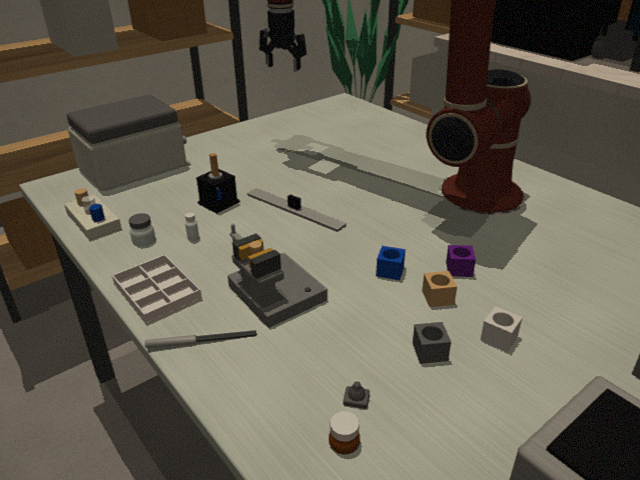

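View pics/top0.png

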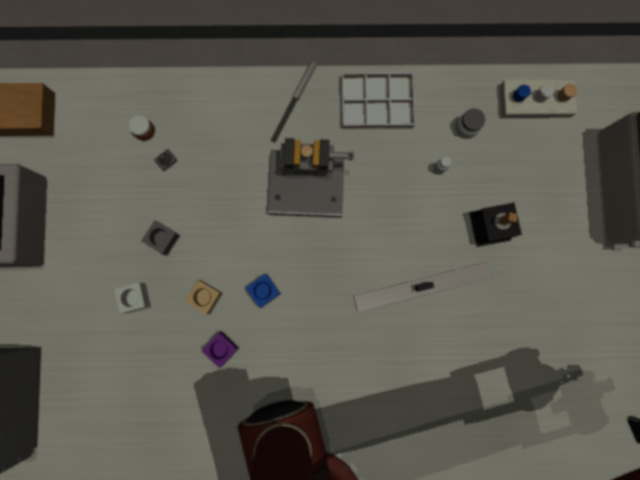

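View pics/wrist0.png

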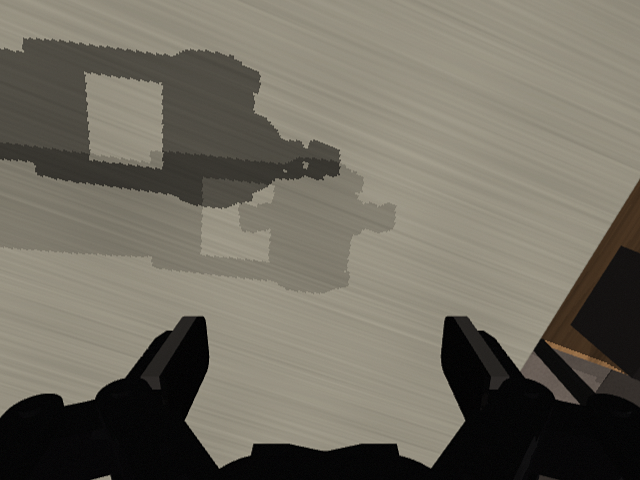

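```bash
cat >> h.py <<'E'
def jawyaw(o=None):
    o=o or ctrl.get_obs(); M=R.from_rotvec(o['tool_rot']).as_matrix()
    return np.arctan2(M[1,2],M[0,2])
def plan(x,y,z,yaw=None,sym=True):
    """print shift and turn; yaw = world direction of tool z (jaw axis), rad, tool y vertical down"""
    o=ctrl.get_obs(); M=R.from_rotvec(o['tool_rot']).as_matrix()
    d=M.T@(np.array([x,y,z])-o['tool_pos'])
    y0=jawyaw(o)
    if yaw is None: yaw=y0
    if sym: yaw=y0+(yaw-y0+np.pi/2)%np.pi-np.pi/2
    G=np.column_stack([np.cross([0,0,-1],[np.cos(yaw),np.sin(yaw),0]),[0,0,-1],[np.cos(yaw),np.sin(yaw),0]])
    rv=np.degrees(R.from_matrix(M.T@G).as_rotvec())
    print('t',round(o['t'],2),'tcp',np.round(o['tool_pos'],4).tolist(),'yaw',round(np.degrees(y0),1),'q6',round(o['q'][5],2),'open',round(o['opening'],4),'F',np.round(o['contact_force'],1).tolist())
    print('SHIFT',np.round(d,4).tolist(),'TURN',np.round(rv,1).tolist())
E
python3 - <<'E'
from h import *
o=ctrl.get_obs();print(R.from_rotvec(o['tool_rot']).as_matrix().round(3))
plan(.5,-.40,.26)
p=ctrl.get_image('wrist');T=np.array(p['world_from_camera']);M=R.from_rotvec(o['tool_rot']).as_matrix()
print((M.T@(T[:3,3]-o['tool_pos'])).round(4))
p=snap('top')
for r,c in [(213,268),(215,342)]:
  print(pix2world(p,(r,c),.03))
E
```

```text
[[-0.933  0.     0.359]
 [-0.359 -0.    -0.933]
 [ 0.    -1.     0.   ]]
t 1.5 tcp [0.2242, -0.5834, 0.2313] yaw -69.0 q6 -0.12 open 0.0853 F [-0.1, 0.3, 0.1]
SHIFT [-0.3233, -0.0287, -0.0723] TURN [-0.0, -0.0, 0.0]
[-0.0782 -0.1418 -0.0011]
[0.60643298 0.08521639 0.03      ]
[ 0.59974601 -0.07337714  0.03      ]
```

>>> arm_command([
  [[-0.3, -0.06, -0.07], [0, 0, 0], 1],
  [[-0.3, -0.06, -0.07], [0, 0, 0], 1],
  [[-0.3, -0.06, -0.07], [0, 0, 0], 1],
  [[-0.3, -0.06, -0.07], [0, 0, 0], 1],
  [[-0.3, -0.06, -0.07], [0, 0, 0], 1],
])

```text
t: 2.1
tool_pos: [0.4286, -0.4444, 0.2797]
tool_rot: [-0.374, 2.021, -2.022]
contact_force: [0.2, -0.5, -0.5]
opening: 0.0855
```

>>> arm_command([
  [[-0.05, 0.0, 0], [0, 0, 0], 1],
  [[-0.05, 0, 0], [0, 0, 0], 1],
])

```text
t: 2.3
tool_pos: [0.4797, -0.4235, 0.2803]
tool_rot: [-0.378, 2.016, -2.018]
contact_force: [-0.3, -0.5, 0.8]
opening: 0.0855
```

```bash
python3 - <<'E'
from h import *
plan(.5,-.4,.3)
p=snap('wrist','w1')
for k,z in [('brush_handle',.111),('stand_top',.077),('vial_centre',.032)]:
    print(k,[(np.round(b['position']).tolist(),round(b['confidence'],2),np.round(pix2world(p,b['position'],z)[:2],4).tolist()) for b in ctrl.boxes_of(p,k)[:4]])
E
```

```text
t 2.3 tcp [0.4797, -0.4235, 0.2803] yaw -68.6 q6 0.36 open 0.0855 F [-0.3, -0.5, 0.8]
SHIFT [-0.0275, -0.0196, -0.0145] TURN [-0.1, 0.0, -0.1]
brush_handle [([87.0, 342.0], 0.58, [0.5731, -0.3996])]
stand_top [([76.0, 324.0], 0.78, [0.5775, -0.3839])]
vial_centre []
```

View pics/w1.png

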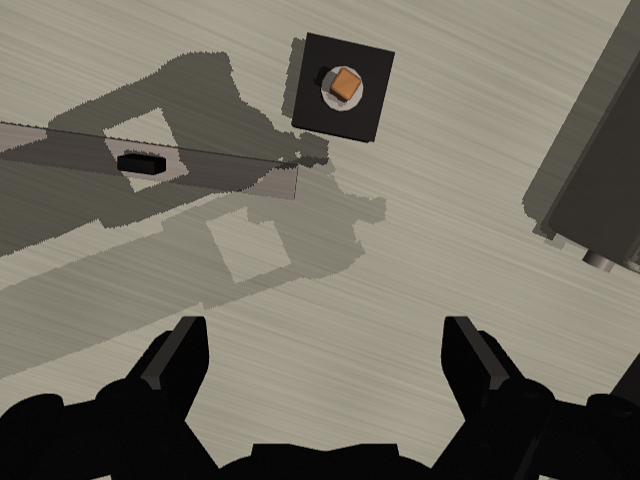

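```bash
cat >> h.py <<'E'
def crop(p,r0,r1,c0,c1,s,fn):
    im=cv2.cvtColor(p['img'],cv2.COLOR_RGB2BGR)[r0:r1,c0:c1]
    cv2.imwrite('pics/'+fn+'.png',cv2.resize(im,None,fx=s,fy=s,interpolation=cv2.INTER_NEAREST))
E
python3 - <<'E'
from h import *
p=snap('wrist'); crop(p,25,145,275,400,5,'w1c')
im=p['img'];
print(im[84,347],im[95,345],im[88,360],im[60,320])
E
```

```text
[177 120  74] [168 156 145] [40 36 34] [18 15 15]
```

View pics/w1c.png

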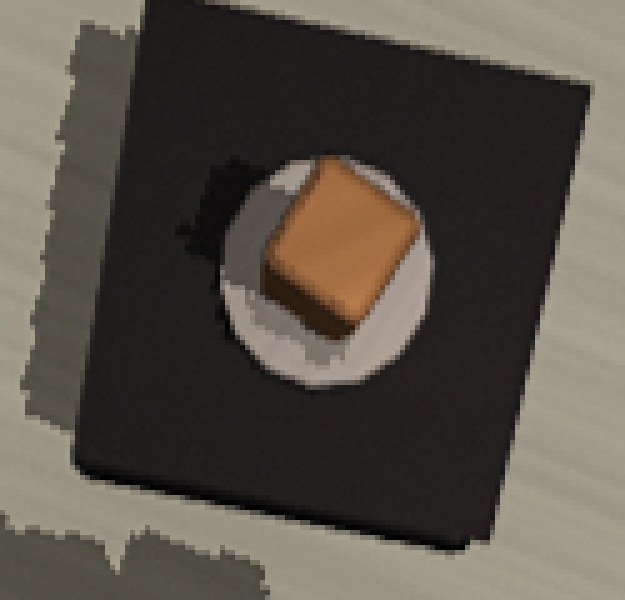

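```bash
python3 - <<'E'
from h import *
p=ctrl.get_image('wrist')
f=lambda c,r:(25+r/5-.5,275+c/5-.5)
C=np.array([pix2world(p,f(*q),.139)[:2] for q in [(333,155),(422,213),(355,325),(265,258)]])
print(C.round(4),C.mean(0))
for i in range(4):
    d=C[(i+1)%4]-C[i];print(np.linalg.norm(d),np.degrees(np.arctan2(d[1],d[0]))%90)
print('collar',pix2world(p,f(327,271),.083))
S=np.array([pix2world(p,f(*q),.077)[:2] for q in [(592,85),(490,540),(77,462),(148,0)]]);print(S.round(4),S.mean(0))
for i in range(4):
    d=S[(i+1)%4]-S[i];print(np.linalg.norm(d),np.degrees(np.arctan2(d[1],d[0]))%90)
E
```

```text
[[ 0.5828 -0.3958]
 [ 0.5805 -0.4091]
 [ 0.5649 -0.406 ]
 [ 0.5683 -0.3921]] [ 0.57409266 -0.40075026]
0.013407826515210138 80.27566012643861
0.015908285186477626 78.98056053439558
0.014315720065640216 76.29096930954981
0.014960307435609305 75.54868899164262
collar [ 0.57417735 -0.40058843  0.083     ]
[[ 0.614  -0.429 ]
 [ 0.546  -0.4408]
 [ 0.5333 -0.3733]
 [ 0.6007 -0.361 ]] [ 0.57348907 -0.40102491]
0.06909272940166772 9.815241011136266
0.06870431564102998 10.61322141028731
0.06845136294194074 10.293549584984051
0.06928757167609507 11.138932012234179
```

```bash
python3 - <<'E'
from h import *
plan(.574,-.4008,.17,np.radians(-102))
E
```

```text
t 2.6 tcp [0.4741, -0.4273, 0.2795] yaw -69.1 q6 0.36 open 0.0853 F [-0.1, -0.2, -0.0]
SHIFT [-0.1028, 0.1095, 0.0109] TURN [-0.0, 32.9, 0.0]
```

>>> arm_command([
  [[-0.103, 0.1, 0.011], [0, 33, 0], 1],
  [[-0.103, 0.1, 0.011], [0, 33, 0], 1],
  [[-0.103, 0.1, 0.011], [0, 33, 0], 1],
  [[-0.103, 0.1, 0.011], [0, 33, 0], 1],
  [[-0.103, 0.1, 0.011], [0, 33, 0], 1],
])

```text
t: 3.1
tool_pos: [0.5732, -0.4009, 0.1772]
tool_rot: [-0.221, -2.11, 2.107]
contact_force: [0.3, -0.5, 0.7]
opening: 0.0853
```

```bash
python3 - <<'E'
from h import *
plan(.574,-.4008,.094,np.radians(-102))
p=snap('wrist','w2')
E
```

```text
t 3.1 tcp [0.5732, -0.4009, 0.1772] yaw -102.1 q6 1.07 open 0.0853 F [0.3, -0.5, 0.7]
SHIFT [-0.0011, 0.0831, -0.0001] TURN [0.1, -0.1, 0.2]
```

View pics/w2.png

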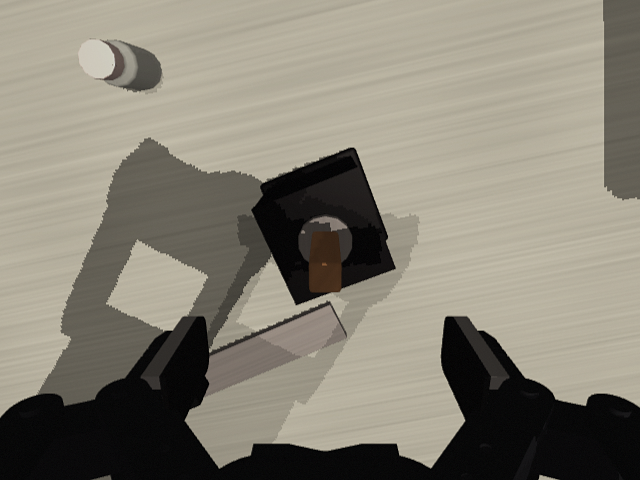

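>>> arm_command([
  [[-0.001, 0.045, 0], [0, 0, 0], 1],
  [[-0.001, 0.08, 0], [0, 0, 0], 1],
  [[-0.001, 0.082, 0], [0, 0, 0], 1],
  [[-0.001, 0.082, 0], [0, 0, 0], 0.4],
  [[-0.001, 0.082, 0], [0, 0, 0], 0.0],
], force=60)

```text
t: 3.65
tool_pos: [0.5754, -0.4036, 0.1008]
tool_rot: [-0.226, -2.109, 2.116]
contact_force: [0.1, -0.4, 0.2]
opening: 0.0588
```

>>> arm_command([
  [[0, 0, 0], [0, 0, 0], 0],
  [[0, 0, 0], [0, 0, 0], 0],
  [[0, 0, 0], [0, 0, 0], 0],
  [[0, 0, 0], [0, 0, 0], 0],
  [[0, 0, 0], [0, 0, 0], 0],
], force=60)

```text
t: 4.15
tool_pos: [0.5763, -0.4043, 0.1029]
tool_rot: [-0.229, -2.108, 2.119]
contact_force: [-0.6, -0.1, 6.8]
opening: 0.0153
```

>>> arm_command([
  [[0, -0.03, 0], [0, 0, 0], 0],
  [[0, -0.07, 0], [0, 0, 0], 0],
  [[0, -0.12, 0], [0, 0, 0], 0],
  [[0, -0.15, 0], [0, 0, 0], 0],
  [[0, -0.15, 0], [0, 0, 0], 0],
])

```text
t: 4.65
tool_pos: [0.5777, -0.4052, 0.2607]
tool_rot: [-0.239, -2.105, 2.13]
contact_force: [0.1, -0.2, -0.8]
opening: 0.0154
```

```bash
python3 - <<'E'
from h import *
plan(.33,.25,.26,np.radians(-20),sym=False)
p=snap('wrist','w3');p=snap('scene','s3')
E
```

```text
t 4.65 tcp [0.5777, -0.4052, 0.2607] yaw -102.0 q6 1.06 open 0.0154 F [0.1, -0.2, -0.8]
SHIFT [0.3785, -0.0114, -0.5892] TURN [-1.1, -82.0, -0.4]
```

View pics/w3.png

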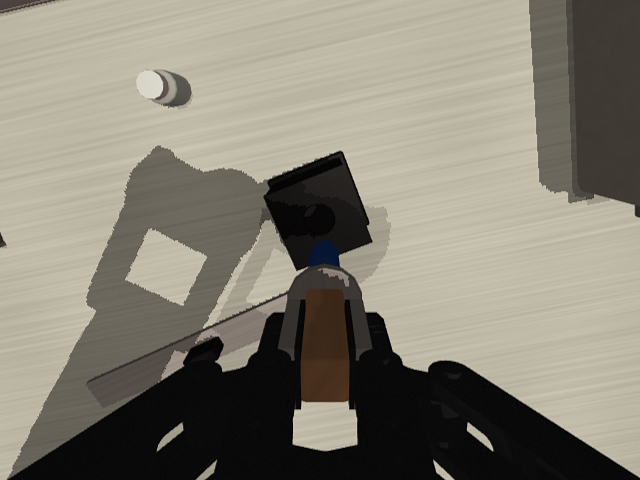

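View pics/s3.png

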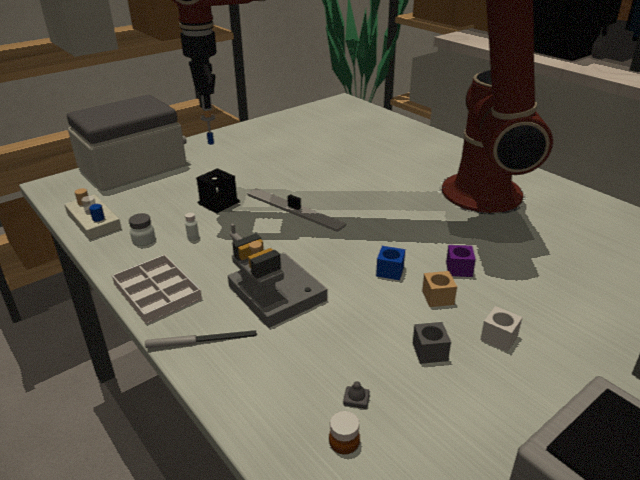

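```bash
python3 - <<'E'
from h import *
plan(.36,.29,.26,np.radians(-90),sym=False)
E
```

```text
t 4.75 tcp [0.5757, -0.4035, 0.2535] yaw -102.0 q6 1.06 open 0.015 F [-1.0, -0.1, -2.0]
SHIFT [0.3552, -0.0122, -0.6334] TURN [-0.3, -12.0, -0.4]
```

>>> arm_command([
  [[0.02, -0.01, -0.05], [0, 0, 0], 0],
  [[0.05, -0.012, -0.09], [0, 0, 0], 0],
  [[0.075, -0.012, -0.135], [0, 0, 0], 0],
  [[0.1, -0.012, -0.18], [0, 0, 0], 0],
  [[0.12, -0.012, -0.225], [0, 0, 0], 0],
])

```text
t: 5.25
tool_pos: [0.5043, -0.1628, 0.26]
tool_rot: [-0.225, -2.107, 2.115]
contact_force: [1.0, 1.1, -0.3]
opening: 0.0149
```

>>> arm_command([
  [[0.025, 0, -0.04], [0, 0, 0], 0],
  [[0.05, 0, -0.085], [0, 0, 0], 0],
  [[0.075, 0, -0.13], [0, 0, 0], 0],
  [[0.1, 0, -0.175], [0, 0, 0], 0],
  [[0.12, 0, -0.22], [0, 0, 0], 0],
])

```text
t: 5.75
tool_pos: [0.4315, 0.0753, 0.2561]
tool_rot: [-0.221, -2.105, 2.113]
contact_force: [1.0, 0.0, -0.8]
opening: 0.015
```

```bash
python3 - <<'E'
from h import *
plan(.36,.29,.26,np.radians(-90),sym=False)
E
```

```text
t 5.75 tcp [0.4315, 0.0753, 0.2561] yaw -102.1 q6 1.79 open 0.015 F [1.0, 0.0, -0.8]
SHIFT [0.1149, -0.0045, -0.195] TURN [-0.2, -12.1, 0.2]
```

>>> arm_command([
  [[0.025, 0, -0.04], [0, -4, 0], 0],
  [[0.05, 0, -0.085], [0, -8, 0], 0],
  [[0.08, 0, -0.13], [0, -12, 0], 0],
  [[0.1, 0, -0.175], [0, -12, 0], 0],
  [[0.115, -0.004, -0.19], [0, -12, 0], 0],
])

```text
t: 6.25
tool_pos: [0.3561, 0.2873, 0.2557]
tool_rot: [0.012, -2.211, 2.225]
contact_force: [1.0, -0.3, -0.6]
opening: 0.0153
```

```bash
python3 - <<'E'
from h import *
plan(.36,.29,.26,np.radians(-90),sym=False)
p=snap('wrist','w4')
for k,z in [('flask_tan_centre',.046),('flask_grey_centre',.046),('flask_white_centre',.046),('impression_centre',.02),('brush_tip',.18)]:
    print(k,[(np.round(b['position']).tolist(),round(b['confidence'],2),np.round(pix2world(p,b['position'],z)[:2],4).tolist()) for b in ctrl.boxes_of(p,k)[:5]])
E
```

```text
t 6.25 tcp [0.3561, 0.2873, 0.2557] yaw -89.9 q6 2.09 open 0.0153 F [1.0, -0.3, -0.6]
SHIFT [-0.0038, -0.0043, -0.0027] TURN [-0.3, 0.1, 0.5]
flask_tan_centre [([238.0, 428.0], 0.96, [0.3223, 0.1926]), ([100.0, 545.0], 0.7, [0.4422, 0.1063]), ([114.0, 401.0], 0.67, [0.4307, 0.224])]
flask_grey_centre []
flask_white_centre [([110.0, 227.0], 0.57, [0.4336, 0.3677])]
impression_centre []
brush_tip [([326.0, 323.0], 0.92, [0.3098, 0.2886])]
```

View pics/w4.png

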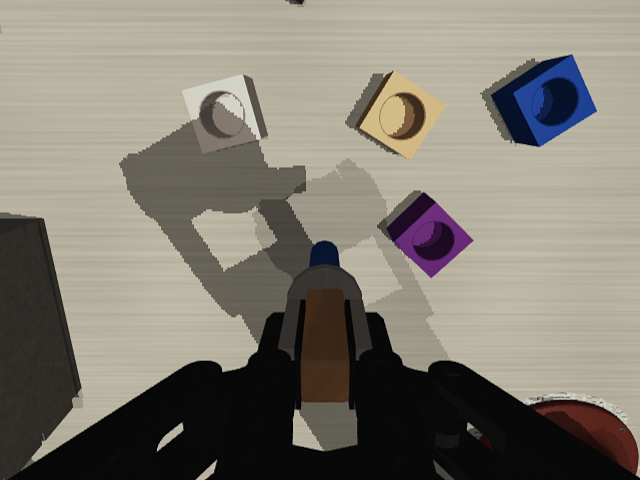

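```bash
cat >> h.py <<'E'
def quad(p,cs,z):
    C=np.array([pix2world(p,(r,c),z)[:2] for c,r in cs])
    L=[];A=[]
    for i in range(4):
        d=C[(i+1)%4]-C[i];L.append(np.linalg.norm(d));A.append(np.exp(4j*np.arctan2(d[1],d[0])))
    w=np.array(L); yaw=np.degrees(np.angle((np.array(A)*w**2).sum())/4)
    print('centre',C.mean(0).round(4).tolist(),'sides',w.round(4).tolist(),'yaw mod90',yaw.round(2)); return C.mean(0),yaw
E
python3 - <<'E'
from h import *
p=ctrl.get_image('wrist')
quad(p,[(393,70),(444,106),(410,159),(358,124)],.046)
quad(p,[(183,91),(244,74),(262,137),(203,154)],.046)
print(pix2world(p,(115,402),.046),pix2world(p,(113,224),.046))
plan(.431,.224,.165,np.radians(-90),sym=False)
E
```

```text
centre [0.4325, 0.2197] sides [0.0517, 0.0502, 0.054, 0.0499] yaw mod90 -32.21
centre [0.4336, 0.3682] sides [0.0522, 0.0509, 0.0531, 0.0519] yaw mod90 13.94
[0.43291059 0.21907518 0.046     ] [0.43499558 0.36724644 0.046     ]
t 6.6 tcp [0.359, 0.284, 0.2583] yaw -90.2 q6 2.08 open 0.0156 F [0.1, -0.5, -0.5]
SHIFT [-0.0727, 0.0932, 0.0593] TURN [-0.3, -0.2, 0.3]
```

```bash
python3 - <<'E'
from h import *
p=ctrl.get_image('wrist');o=ctrl.get_obs();M=R.from_rotvec(o['tool_rot']).as_matrix()
for h in (.085,.091,.097):
  for dx in (-.0085,0,.0085):
    print(h,dx,world2pix(p,o['tool_pos']+M@np.array([-dx,h,0])).round(1))
print('collar',world2pix(p,o['tool_pos']+M@np.array([-.017,.091-.065,0])).round(1))
plan(.4325,.2195,.165,np.radians(-90),sym=False)
E
```

```text
0.085 -0.0085 [263.3 326.2]
0.085 0 [249.9 326.2]
0.085 0.0085 [236.1 326.2]
0.091 -0.0085 [259.8 326.1]
0.091 0 [246.7 326.2]
0.091 0.0085 [233.2 326.2]
0.097 -0.0085 [256.5 326.1]
0.097 0 [243.6 326.1]
0.097 0.0085 [230.4 326.1]
collar [256.9 326.9]
t 6.65 tcp [0.3591, 0.284, 0.2587] yaw -90.2 q6 2.08 open 0.0149 F [-1.1, -0.5, -0.7]
SHIFT [-0.074, 0.0936, 0.0638] TURN [-0.3, -0.2, 0.2]
```

>>> arm_command([
  [[-0.035, 0.03, 0.03], [0, 0, 0], 0],
  [[-0.07, 0.06, 0.06], [0, 0, 0], 0],
  [[-0.077, 0.08, 0.064], [0, 0, 0], 0],
  [[-0.077, 0.085, 0.064], [0, 0, 0], 0],
  [[-0.077, 0.085, 0.064], [0, 0, 0], 0],
])

```text
t: 7.15
tool_pos: [0.4349, 0.2184, 0.1724]
tool_rot: [0.001, -2.209, 2.221]
contact_force: [1.0, -0.2, -0.3]
opening: 0.015
```

```bash
python3 - <<'E'
from h import *
plan(.436,.2195,.102,np.radians(-90),sym=False)
p=snap('wrist','w5');p=snap('scene');crop(p,180,340,330,530,4,'s5')
E
```

```text
t 7.15 tcp [0.4349, 0.2184, 0.1724] yaw -90.3 q6 1.89 open 0.015 F [1.0, -0.2, -0.3]
SHIFT [-0.0016, 0.0704, -0.0015] TURN [-0.3, -0.3, 0.4]
```

View pics/w5.png

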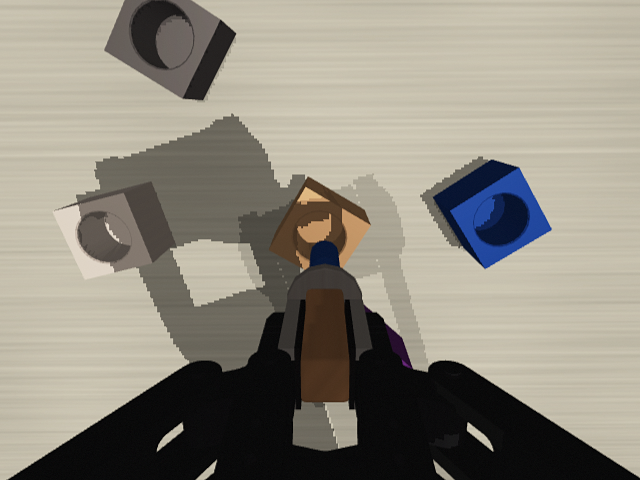

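View pics/s5.png

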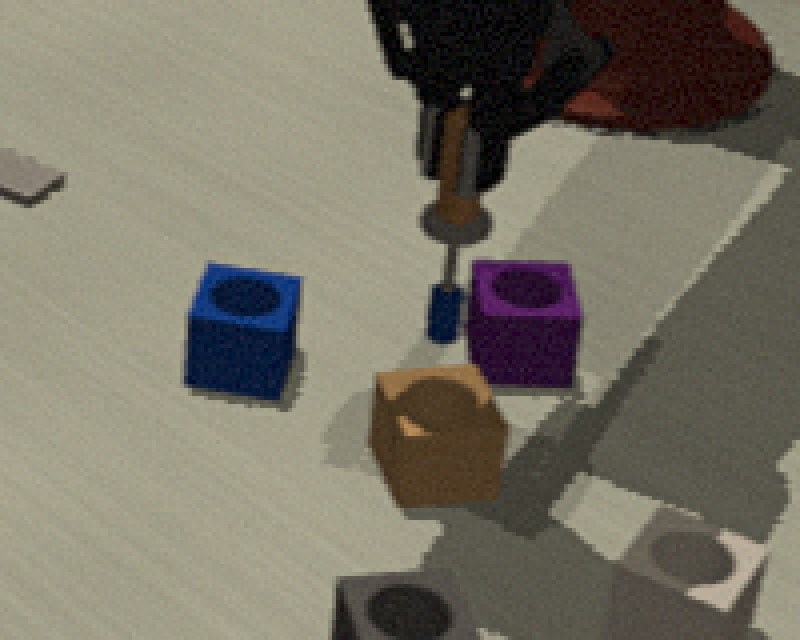

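>>> arm_command([
  [[-0.0015, 0.03, -0.001], [0, 0, 0], 0],
  [[-0.0015, 0.055, -0.001], [0, 0, 0], 0],
  [[-0.0015, 0.07, -0.001], [0, 0, 0], 0],
  [[-0.0015, 0.071, -0.001], [0, 0, 0], 0],
  [[-0.0015, 0.071, -0.001], [0, 0, 0], 0],
])

```text
t: 7.75
tool_pos: [0.4375, 0.2209, 0.1049]
tool_rot: [-0.002, -2.216, 2.223]
contact_force: [-0.3, 0.0, -0.5]
opening: 0.0154
```

```bash
python3 - <<'E'
from h import *
plan(.436,.2195,.102,np.radians(-90),sym=False)
p=snap('scene');crop(p,180,340,330,530,4,'s6')
E
```

```text
t 7.75 tcp [0.4375, 0.2209, 0.1049] yaw -90.2 q6 1.89 open 0.0154 F [-0.3, 0.0, -0.5]
SHIFT [0.0015, 0.0029, 0.0014] TURN [-0.2, -0.2, 0.1]
```

View pics/s6.png

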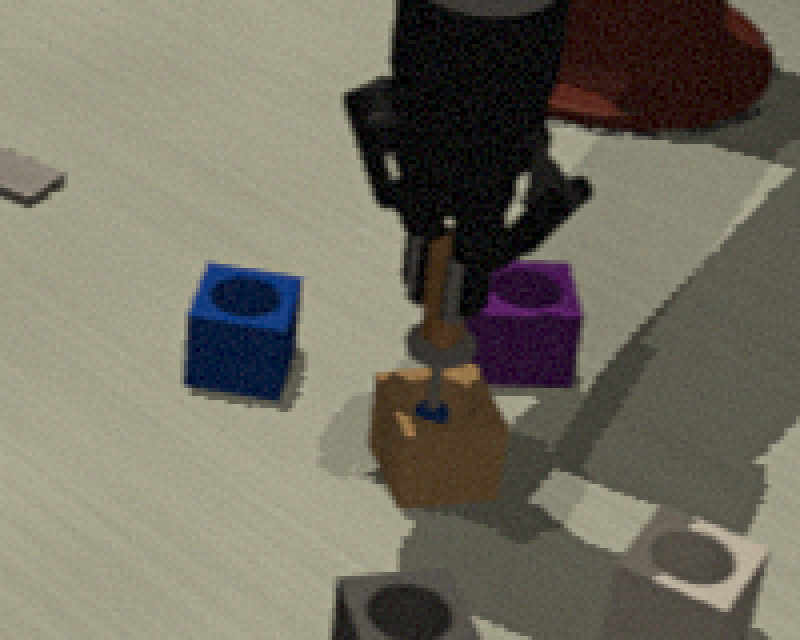

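>>> arm_command([
  [[0.0015, 0.003, 0.001], [0, 0, 0], 0],
  [[0.0015, 0.004, 0.001], [0, 0, 0], 0],
  [[0.0015, 0.004, 0.001], [0, 0, 0], 0],
  [[0.0015, 0.005, 0.001], [0, 0, 0], 0],
  [[0.0015, 0.005, 0.001], [0, 0, 0], 0],
])

```text
t: 8.3
tool_pos: [0.4365, 0.22, 0.1005]
tool_rot: [-0.003, -2.216, 2.223]
contact_force: [0.1, 0.1, -0.6]
opening: 0.015
```

>>> arm_command([
  [[0, 0.001, 0], [0, 0, 0], 0],
  [[0, 0.002, 0], [0, 0, 0], 0],
  [[0, 0.003, 0], [0, 0, 0], 0],
  [[0, 0.003, 0], [0, 0, 0], 0],
])

```text
t: 8.7
tool_pos: [0.4369, 0.2201, 0.0989]
tool_rot: [-0.004, -2.216, 2.223]
contact_force: [-2.6, -1.0, 7.2]
opening: 0.0151
```

>>> arm_command([
  [[0, -0.01, 0], [0, 0, 0], 0],
  [[0, -0.024, 0], [0, 0, 0], 0],
  [[0, -0.028, 0], [0, 0, 0], 0],
  [[0, -0.028, 0], [0, 0, 0], 0],
  [[0, -0.028, 0], [0, 0, 0], 0],
])

```text
t: 9.2
tool_pos: [0.4368, 0.2201, 0.1269]
tool_rot: [-0.004, -2.217, 2.223]
contact_force: [1.0, 0.6, -0.1]
opening: 0.015
```

>>> arm_command([
  [[0, 0.01, 0], [0, 0, 0], 0],
  [[0, 0.024, 0], [0, 0, 0], 0],
  [[0, 0.026, 0], [0, 0, 0], 0],
  [[0, 0.027, 0], [0, 0, 0], 0],
  [[0, 0.027, 0], [0, 0, 0], 0],
])

```text
t: 9.7
tool_pos: [0.4362, 0.2198, 0.0989]
tool_rot: [-0.001, -2.215, 2.223]
contact_force: [-0.9, -0.7, 1.6]
opening: 0.0149
```

>>> arm_command([
  [[0, 0.001, 0], [0, 0, 0], 0],
  [[0, 0.001, 0], [0, 0, 0], 0],
  [[0, 0.001, 0], [0, 0, 0], 0],
])

```text
t: 10.0
tool_pos: [0.4365, 0.2199, 0.0989]
tool_rot: [-0.001, -2.215, 2.223]
contact_force: [-2.9, -2.0, 8.0]
opening: 0.0153
```

>>> arm_command([
  [[0, -0.03, 0], [0, 0, 0], 0],
  [[0, -0.07, 0], [0, 0, 0], 0],
  [[0, -0.11, 0], [0, 0, 0], 0],
  [[0, -0.12, 0], [0, 0, 0], 0],
  [[0, -0.12, 0], [0, 0, 0], 0],
])

```text
t: 10.5
tool_pos: [0.4377, 0.2207, 0.2204]
tool_rot: [-0.005, -2.218, 2.224]
contact_force: [0.9, -0.1, -1.2]
opening: 0.0152
```

```bash
python3 - <<'E'
from h import *
plan(.47,.31,.22,np.radians(-90),sym=False)
p=snap('wrist','w7')
E
```

```text
t 10.5 tcp [0.4377, 0.2207, 0.2204] yaw -90.2 q6 1.89 open 0.0152 F [0.9, -0.1, -1.2]
SHIFT [-0.032, 0.0002, -0.0894] TURN [-0.1, -0.2, -0.1]
```

View pics/w7.png

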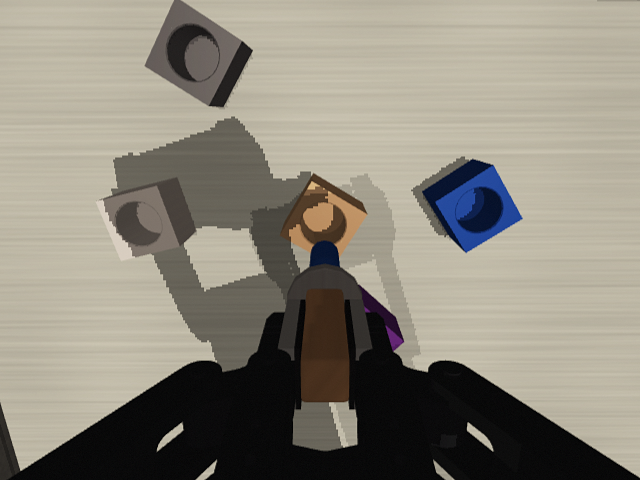

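Grey flask's top face: (179,0),(252,49),(209,105),(145,65); well centre about (193,53).

```bash
python3 - <<'E'
from h import *
p=ctrl.get_image('wrist')
quad(p,[(178,0),(252,49),(209,105),(145,66)],.046)
print(pix2world(p,(53,193),.046))
quad(p,[(97,201),(176,178),(195,237),(120,260)],.046);print(pix2world(p,(224,138),.046))
plan(.546+.0035,.317,.175,np.radians(-90),sym=False)
E
```

```text
centre [0.5522, 0.3112] sides [0.0575, 0.0503, 0.0507, 0.0501] yaw mod90 -34.76
[0.55416717 0.31321974 0.046     ]
centre [0.4326, 0.3626] sides [0.0666, 0.0489, 0.0667, 0.0506] yaw mod90 14.61
[0.42913855 0.37023999 0.046     ]
t 10.6 tcp [0.4359, 0.22, 0.2167] yaw -90.2 q6 1.89 open 0.0153 F [0.0, -0.6, -0.5]
SHIFT [-0.1135, 0.0407, -0.0975] TURN [-0.3, -0.2, 0.3]
```

```bash
python3 - <<'E'
from h import *
plan(.5565,.3125,.18,np.radians(-90),sym=False)
E
```

```text
t 10.6 tcp [0.4359, 0.22, 0.2167] yaw -90.2 q6 1.89 open 0.0153 F [0.0, -0.6, -0.5]
SHIFT [-0.1205, 0.0356, -0.093] TURN [-0.3, -0.2, 0.3]
```

>>> arm_command([
  [[-0.04, 0.01, -0.031], [0, 0, 0], 0],
  [[-0.08, 0.02, -0.062], [0, 0, 0], 0],
  [[-0.12, 0.03, -0.093], [0, 0, 0], 0],
  [[-0.1205, 0.036, -0.093], [0, 0, 0], 0],
  [[-0.1205, 0.036, -0.093], [0, 0, 0], 0],
])

```text
t: 11.1
tool_pos: [0.5546, 0.3119, 0.1736]
tool_rot: [0.012, -2.204, 2.223]
contact_force: [-0.2, -0.5, 0.2]
opening: 0.0152
```

```bash
python3 - <<'E'
from h import *
plan(.5565,.3125,.102,np.radians(-90),sym=False)
p=snap('wrist','w8');p=snap('scene');crop(p,250,400,330,530,4,'s8')
E
```

```text
t 11.1 tcp [0.5546, 0.3119, 0.1736] yaw -90.2 q6 1.97 open 0.0152 F [-0.2, -0.5, 0.2]
SHIFT [-0.0028, 0.0716, -0.0012] TURN [-0.5, -0.2, 0.8]
```

View pics/w8.png

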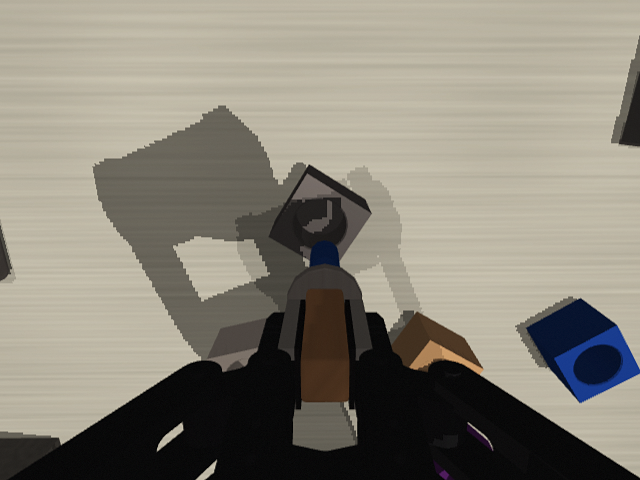

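View pics/s8.png

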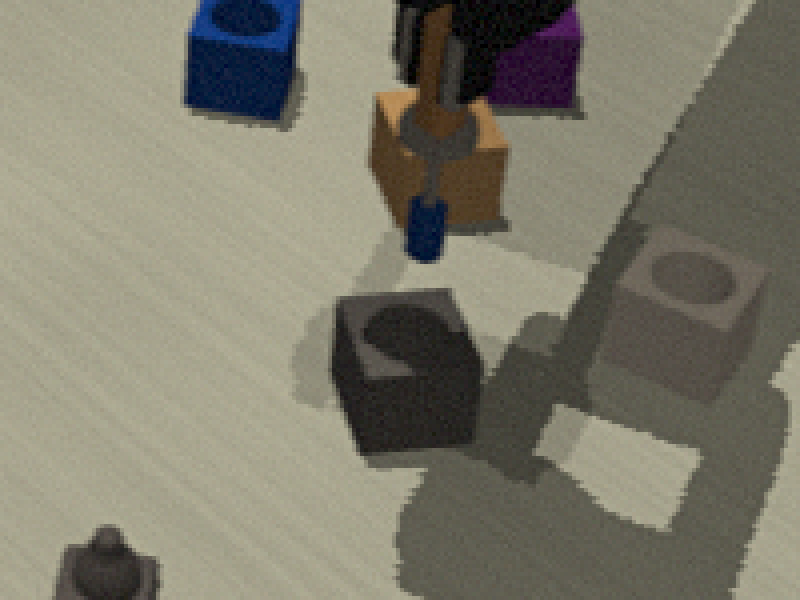

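>>> arm_command([
  [[-0.003, 0.02, -0.001], [0, 0, 0], 0],
  [[-0.003, 0.05, -0.001], [0, 0, 0], 0],
  [[-0.003, 0.07, -0.001], [0, 0, 0], 0],
  [[-0.003, 0.072, -0.001], [0, 0, 0], 0],
  [[-0.003, 0.072, -0.001], [0, 0, 0], 0],
])

```text
t: 11.7
tool_pos: [0.5569, 0.3118, 0.1063]
tool_rot: [0.005, -2.209, 2.223]
contact_force: [-0.5, 0.1, 0.2]
opening: 0.0151
```

```bash
python3 - <<'E'
from h import *
plan(.5565,.3125,.0985,np.radians(-90),sym=False)
p=snap('scene');crop(p,250,400,330,530,4,'s9')
E
```

```text
t 11.7 tcp [0.5569, 0.3118, 0.1063] yaw -90.2 q6 1.97 open 0.0151 F [-0.5, 0.1, 0.2]
SHIFT [0.0003, 0.0078, -0.0008] TURN [-0.4, -0.2, 0.5]
```

View pics/s9.png

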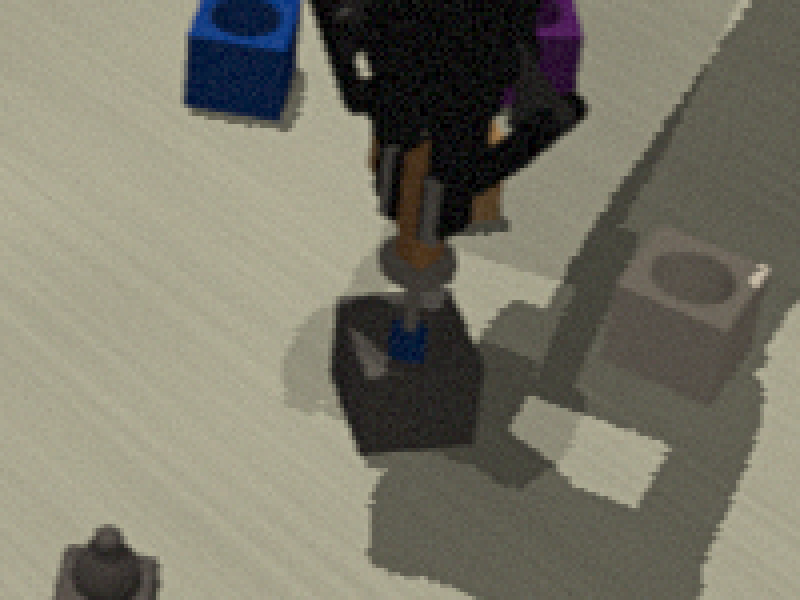

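>>> arm_command([
  [[0, 0.004, 0], [0, 0, 0], 0],
  [[0, 0.006, 0], [0, 0, 0], 0],
  [[0, 0.006, 0], [0, 0, 0], 0],
  [[0, 0.007, 0], [0, 0, 0], 0],
  [[0, 0.007, 0], [0, 0, 0], 0],
])

```text
t: 12.25
tool_pos: [0.5577, 0.3122, 0.1004]
tool_rot: [0.003, -2.211, 2.223]
contact_force: [-0.4, -0.5, -1.3]
opening: 0.0153
```

```bash
python3 - <<'E'
from h import *
plan(.5565,.3125,.0985,np.radians(-90),sym=False)
p=snap('scene');crop(p,250,400,330,530,4,'s10')
E
```

```text
t 12.25 tcp [0.5577, 0.3122, 0.1004] yaw -90.2 q6 1.97 open 0.0153 F [-0.4, -0.5, -1.3]
SHIFT [0.0012, 0.0019, -0.0003] TURN [-0.3, -0.2, 0.3]
```

View pics/s10.png

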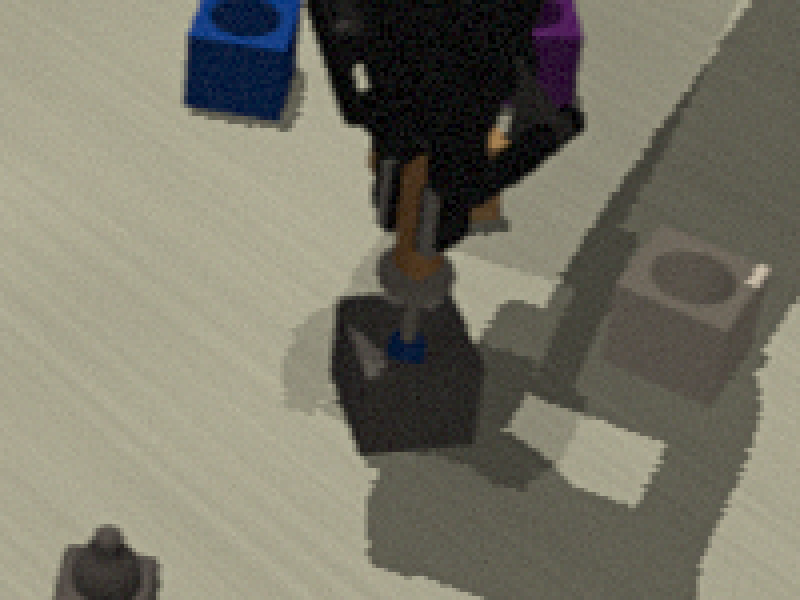

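Inside. Touch the floor gently, then up and down.

>>> arm_command([
  [[0.001, 0.002, 0], [0, 0, 0], 0],
  [[0.001, 0.003, 0], [0, 0, 0], 0],
  [[0.001, 0.003, 0], [0, 0, 0], 0],
  [[0.001, 0.004, 0], [0, 0, 0], 0],
])

```text
t: 12.7
tool_pos: [0.5575, 0.3124, 0.0988]
tool_rot: [0.001, -2.212, 2.223]
contact_force: [-2.9, -1.6, 11.3]
opening: 0.0152
```

>>> arm_command([
  [[0, -0.01, 0], [0, 0, 0], 0],
  [[0, -0.024, 0], [0, 0, 0], 0],
  [[0, -0.028, 0], [0, 0, 0], 0],
  [[0, -0.028, 0], [0, 0, 0], 0],
  [[0, -0.028, 0], [0, 0, 0], 0],
])

```text
t: 13.2
tool_pos: [0.5575, 0.3126, 0.1267]
tool_rot: [0.001, -2.212, 2.223]
contact_force: [-0.4, -0.7, -0.7]
opening: 0.0153
```

>>> arm_command([
  [[0, 0.01, 0], [0, 0, 0], 0],
  [[0, 0.024, 0], [0, 0, 0], 0],
  [[0, 0.026, 0], [0, 0, 0], 0],
  [[0, 0.027, 0], [0, 0, 0], 0],
  [[0, 0.027, 0], [0, 0, 0], 0],
])

```text
t: 13.7
tool_pos: [0.5567, 0.3122, 0.0989]
tool_rot: [0.004, -2.21, 2.223]
contact_force: [-2.7, -1.6, 4.1]
opening: 0.0152
```

>>> arm_command([
  [[0, 0.001, 0], [0, 0, 0], 0],
  [[0, 0.002, 0], [0, 0, 0], 0],
  [[0, 0.002, 0], [0, 0, 0], 0],
])

```text
t: 14.0
tool_pos: [0.5571, 0.3123, 0.0988]
tool_rot: [0.004, -2.21, 2.223]
contact_force: [-4.4, -1.7, 12.8]
opening: 0.0153
```

Now up, and on to white at about (0.433, 0.368).

>>> arm_command([
  [[0, -0.03, 0], [0, 0, 0], 0],
  [[0, -0.07, 0], [0, 0, 0], 0],
  [[0, -0.09, 0], [0, 0, 0], 0],
  [[0, -0.09, 0], [0, 0, 0], 0],
  [[0, -0.09, 0], [0, 0, 0], 0],
])

```text
t: 14.5
tool_pos: [0.5571, 0.3126, 0.187]
tool_rot: [0.006, -2.208, 2.223]
contact_force: [-0.5, -0.0, -2.3]
opening: 0.0154
```

```bash
python3 - <<'E'
from h import *
plan(.375,.368,.2,np.radians(-90),sym=False)
E
```

```text
t 14.5 tcp [0.5571, 0.3126, 0.187] yaw -90.2 q6 1.97 open 0.0154 F [-0.5, -0.0, -2.3]
SHIFT [0.1824, -0.0118, -0.0547] TURN [-0.4, -0.2, 0.5]
```

>>> arm_command([
  [[0.04, -0.012, -0.015], [0, 0, 0], 0],
  [[0.08, -0.012, -0.03], [0, 0, 0], 0],
  [[0.12, -0.012, -0.04], [0, 0, 0], 0],
  [[0.16, -0.012, -0.05], [0, 0, 0], 0],
  [[0.18, -0.012, -0.055], [0, 0, 0], 0],
])

```text
t: 15.0
tool_pos: [0.3736, 0.3678, 0.1965]
tool_rot: [0.013, -2.203, 2.225]
contact_force: [0.4, -0.7, -1.1]
opening: 0.0151
```

```bash
python3 - <<'E'
from h import *
plan(.4365,.368,.18,np.radians(-90),sym=False)
p=snap('wrist','w11')
E
```

```text
t 15.0 tcp [0.3736, 0.3678, 0.1965] yaw -90.1 q6 2.21 open 0.0151 F [0.4, -0.7, -1.1]
SHIFT [-0.0631, 0.0157, -0.0004] TURN [-0.6, -0.1, 0.8]
```

View pics/w11.png

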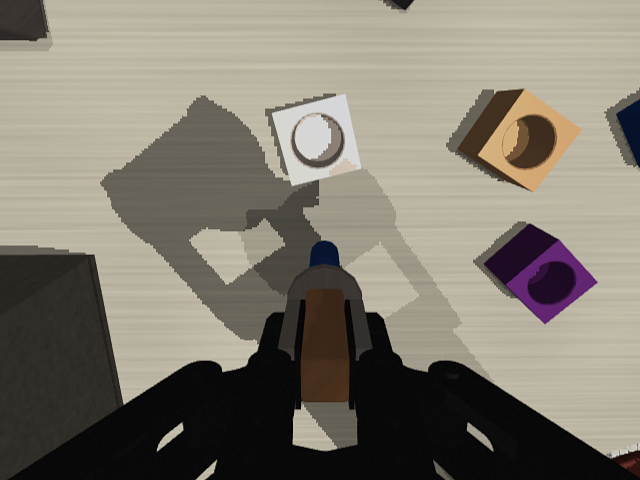

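```bash
python3 - <<'E'
from h import *
p=ctrl.get_image('wrist')
quad(p,[(272,113),(345,94),(361,165),(290,187)],.046)
print(pix2world(p,(140,318),.046))
quad(p,[(524,88),(581,130),(532,191),(478,150)],.046);print(pix2world(p,(142,529),.046))
plan(.436,.368,.175,np.radians(-90),sym=False)
E
```

```text
centre [0.4287, 0.3733] sides [0.0514, 0.0493, 0.0536, 0.0524] yaw mod90 14.34
[0.42930897 0.37261077 0.046     ]
centre [0.4285, 0.2241] sides [0.0522, 0.0511, 0.0524, 0.0488] yaw mod90 -32.78
[0.42772941 0.22373485 0.046     ]
t 15.1 tcp [0.3747, 0.3681, 0.1976] yaw -90.0 q6 2.21 open 0.0153 F [-0.6, 0.4, -1.4]
SHIFT [-0.0616, 0.0219, -0.0001] TURN [-0.5, -0.0, 0.7]
```

>>> arm_command([
  [[-0.03, 0.01, -0.002], [0, 0, 0], 0],
  [[-0.059, 0.02, -0.003], [0, 0, 0], 0],
  [[-0.059, 0.022, -0.003], [0, 0, 0], 0],
  [[-0.059, 0.022, -0.003], [0, 0, 0], 0],
  [[-0.059, 0.022, -0.003], [0, 0, 0], 0],
])

```text
t: 15.6
tool_pos: [0.4335, 0.3705, 0.1743]
tool_rot: [0.013, -2.204, 2.225]
contact_force: [0.9, -0.9, -1.3]
opening: 0.0152
```

```bash
python3 - <<'E'
from h import *
plan(.4335,.371,.102,np.radians(-90),sym=False)
p=snap('wrist','w12');p=snap('scene');crop(p,250,400,400,600,4,'s12')
E
```

```text
t 15.6 tcp [0.4335, 0.3705, 0.1743] yaw -90.1 q6 2.15 open 0.0152 F [0.9, -0.9, -1.3]
SHIFT [-0.0009, 0.0723, -0.0012] TURN [-0.6, -0.1, 0.7]
```

View pics/w12.png

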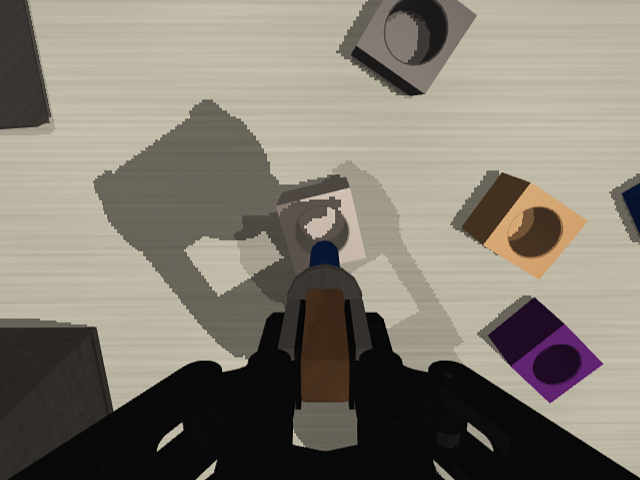

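View pics/s12.png

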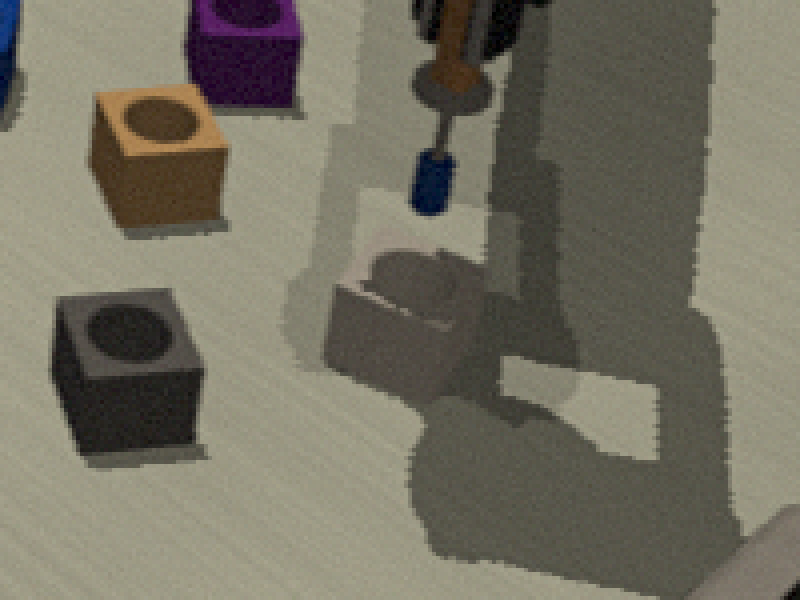

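>>> arm_command([
  [[0, 0.02, 0], [0, 0, 0], 0],
  [[0, 0.045, -0.001], [0, 0, 0], 0],
  [[0, 0.065, -0.001], [0, 0, 0], 0],
  [[0, 0.074, -0.001], [0, 0, 0], 0],
  [[0, 0.075, -0.001], [0, 0, 0], 0],
])

```text
t: 16.2
tool_pos: [0.4321, 0.3713, 0.1]
tool_rot: [0.013, -2.206, 2.226]
contact_force: [-0.7, 0.1, -0.5]
opening: 0.0151
```

```bash
python3 - <<'E'
from h import *
plan(.4335,.371,.0985,np.radians(-90),sym=False)
p=snap('scene');crop(p,250,400,400,600,4,'s13')
E
```

```text
t 16.2 tcp [0.4321, 0.3713, 0.1] yaw -90.0 q6 2.15 open 0.0151 F [-0.7, 0.1, -0.5]
SHIFT [-0.0014, 0.0015, 0.0002] TURN [-0.5, 0.0, 0.7]
```

View pics/s13.png

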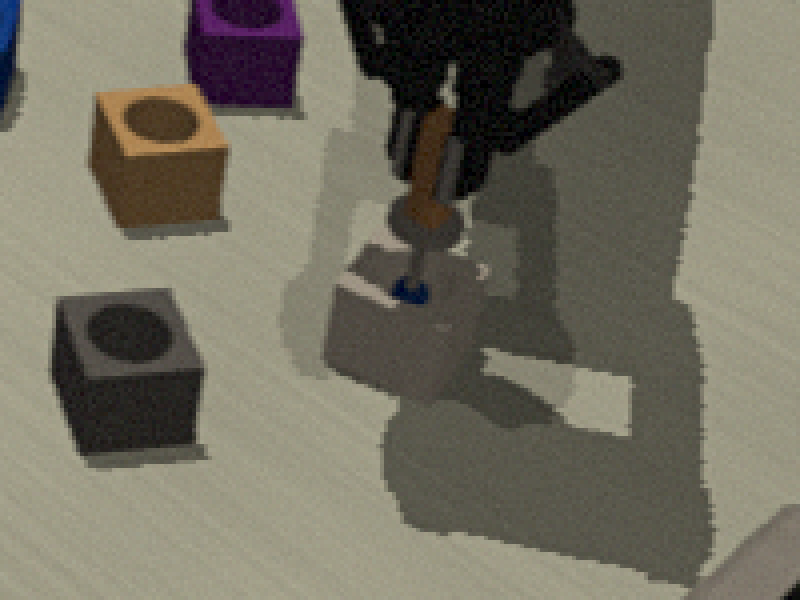

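>>> arm_command([
  [[0, 0.002, 0], [0, 0, 0], 0],
  [[0, 0.003, 0], [0, 0, 0], 0],
  [[0, 0.003, 0], [0, 0, 0], 0],
  [[0, 0.003, 0], [0, 0, 0], 0],
])

```text
t: 16.65
tool_pos: [0.4331, 0.3719, 0.0989]
tool_rot: [0.01, -2.209, 2.225]
contact_force: [-1.5, -0.5, 4.2]
opening: 0.0152
```

>>> arm_command([
  [[0, -0.01, 0], [0, 0, 0], 0],
  [[0, -0.024, 0], [0, 0, 0], 0],
  [[0, -0.028, 0], [0, 0, 0], 0],
  [[0, -0.028, 0], [0, 0, 0], 0],
  [[0, -0.028, 0], [0, 0, 0], 0],
])

```text
t: 17.15
tool_pos: [0.4333, 0.3721, 0.1269]
tool_rot: [0.01, -2.209, 2.225]
contact_force: [-0.4, 0.1, -0.8]
opening: 0.0156
```

>>> arm_command([
  [[0, 0.01, 0], [0, 0, 0], 0],
  [[0, 0.024, 0], [0, 0, 0], 0],
  [[0, 0.026, 0], [0, 0, 0], 0],
  [[0, 0.027, 0], [0, 0, 0], 0],
  [[0, 0.027, 0], [0, 0, 0], 0],
])

```text
t: 17.65
tool_pos: [0.4324, 0.3714, 0.0989]
tool_rot: [0.013, -2.206, 2.226]
contact_force: [-1.1, -1.3, 3.9]
opening: 0.0151
```

>>> arm_command([
  [[0, 0.001, 0], [0, 0, 0], 0],
  [[0, 0.002, 0], [0, 0, 0], 0],
  [[0, 0.002, 0], [0, 0, 0], 0],
])

```text
t: 17.95
tool_pos: [0.4328, 0.3715, 0.0988]
tool_rot: [0.013, -2.205, 2.226]
contact_force: [-3.3, -2.6, 14.1]
opening: 0.0147
```

>>> arm_command([
  [[0, -0.03, 0], [0, 0, 0], 0],
  [[0, -0.07, 0], [0, 0, 0], 0],
  [[0, -0.11, 0], [0, 0, 0], 0],
  [[0, -0.15, 0], [0, 0, 0], 0],
  [[0, -0.16, 0], [0, 0, 0], 0],
])

```text
t: 18.45
tool_pos: [0.4363, 0.3743, 0.2636]
tool_rot: [0.006, -2.214, 2.225]
contact_force: [1.2, 0.4, -0.1]
opening: 0.0154
```

```bash
python3 - <<'E'
from h import *
plan(.5763,-.4043,.26,np.radians(-102),sym=False)
p=snap('top','t14')
for k,z in [('flask_tan_centre',.046),('flask_grey_centre',.046),('flask_white_centre',.046),('straightedge_grip',.038),('vial_centre',.032)]:
    print(k,[(np.round(b['position']).tolist(),round(b['confidence'],2),np.round(pix2world(p,b['position'],z)[:2],4).tolist()) for b in ctrl.boxes_of(p,k)[:5]])
E
```

```text
t 18.45 tcp [0.4363, 0.3743, 0.2636] yaw -90.0 q6 2.15 open 0.0154 F [1.2, 0.4, -0.1]
SHIFT [-0.1398, 0.0068, 0.7786] TURN [-0.3, 12.0, 0.2]
flask_tan_centre [([350.0, 218.0], 0.74, [0.3209, 0.1873]), ([291.0, 260.0], 0.73, [0.441, 0.1006])]
flask_grey_centre [([237.0, 158.0], 0.59, [0.5558, 0.3133]), ([295.0, 207.0], 0.52, [0.4338, 0.2121])]
flask_white_centre [([299.0, 132.0], 0.94, [0.4291, 0.3667])]
straightedge_grip [([284.0, 423.0], 0.77, [0.449, -0.2407]), ([296.0, 204.0], 0.65, [0.4308, 0.2181]), ([223.0, 492.0], 0.51, [0.5773, -0.3927])]
vial_centre [([166.0, 441.0], 0.75, [0.7029, -0.2901])]
```

>>> arm_command([
  [[-0.008, 0, 0.045], [0, 0, 0], 0],
  [[-0.016, 0, 0.09], [0, 0, 0], 0],
  [[-0.025, 0, 0.14], [0, 0, 0], 0],
  [[-0.035, 0, 0.19], [0, 0, 0], 0],
  [[-0.044, 0, 0.24], [0, 0, 0], 0],
])

```text
t: 19.25
tool_pos: [0.4761, 0.133, 0.2551]
tool_rot: [0.022, -2.198, 2.226]
contact_force: [1.4, -0.8, -0.3]
opening: 0.0153
```

>>> arm_command([
  [[-0.008, 0, 0.045], [0, 0, 0], 0],
  [[-0.016, 0, 0.09], [0, 0, 0], 0],
  [[-0.025, 0, 0.14], [0, 0, 0], 0],
  [[-0.035, 0, 0.19], [0, 0, 0], 0],
  [[-0.044, 0, 0.24], [0, 0, 0], 0],
])

```text
t: 19.75
tool_pos: [0.5191, -0.1062, 0.255]
tool_rot: [0.025, -2.198, 2.223]
contact_force: [1.0, -0.3, 0.2]
opening: 0.0153
```

```bash
python3 - <<'E'
from h import *
plan(.5763,-.4043,.26,np.radians(-102),sym=False)
E
```

```text
t 19.75 tcp [0.5191, -0.1062, 0.255] yaw -90.0 q6 1.24 open 0.0153 F [1.0, -0.3, 0.2]
SHIFT [-0.057, -0.0028, 0.2982] TURN [-0.8, 12.0, 1.2]
```

>>> arm_command([
  [[-0.01, -0.003, 0.045], [-0.8, 4, 1], 0],
  [[-0.018, -0.003, 0.09], [-0.8, 8, 1], 0],
  [[-0.027, -0.003, 0.14], [-0.8, 12, 1], 0],
  [[-0.036, -0.003, 0.19], [-0.8, 12, 1], 0],
  [[-0.045, -0.003, 0.235], [-0.8, 12, 1], 0],
])

```text
t: 20.25
tool_pos: [0.5635, -0.3429, 0.2568]
tool_rot: [-0.215, -2.11, 2.106]
contact_force: [1.8, 0.2, 0.2]
opening: 0.015
```

```bash
python3 - <<'E'
from h import *
plan(.5763,-.4043,.22,np.radians(-102),sym=False)
E
```

```text
t 20.25 tcp [0.5635, -0.3429, 0.2568] yaw -102.0 q6 1.12 open 0.015 F [1.8, 0.2, 0.2]
SHIFT [-0.0256, 0.0365, 0.0575] TURN [0.1, -0.0, 0.4]
```

>>> arm_command([
  [[-0.012, 0.01, 0.03], [0, 0, 0], 0],
  [[-0.025, 0.03, 0.057], [0, 0, 0], 0],
  [[-0.025, 0.037, 0.0575], [0, 0, 0], 0],
  [[-0.025, 0.037, 0.0575], [0, 0, 0], 0],
  [[-0.025, 0.037, 0.0575], [0, 0, 0], 0],
])

```text
t: 20.75
tool_pos: [0.5755, -0.403, 0.2185]
tool_rot: [-0.212, -2.112, 2.104]
contact_force: [0.4, 0.1, -0.4]
opening: 0.0153
```

```bash
python3 - <<'E'
from h import *
plan(.5763,-.4043,.18,np.radians(-102),sym=False)
p=snap('wrist','w15');p=snap('scene');crop(p,110,230,140,300,5,'s15')
E
```

```text
t 20.75 tcp [0.5755, -0.403, 0.2185] yaw -102.0 q6 1.06 open 0.0153 F [0.4, 0.1, -0.4]
SHIFT [-0.0014, 0.0385, 0.0012] TURN [0.2, 0.0, 0.5]
```

View pics/w15.png

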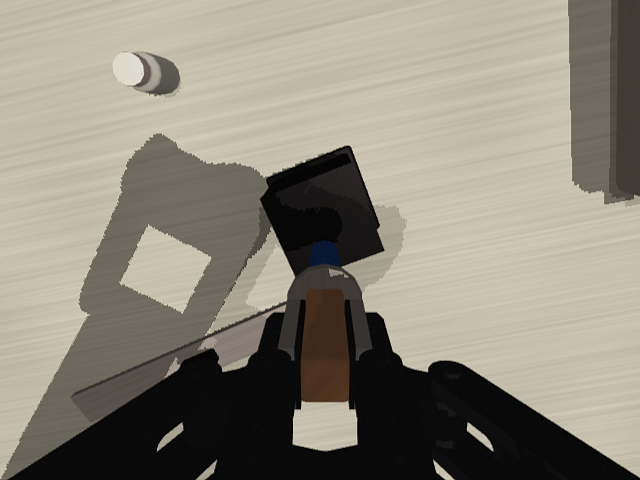

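View pics/s15.png

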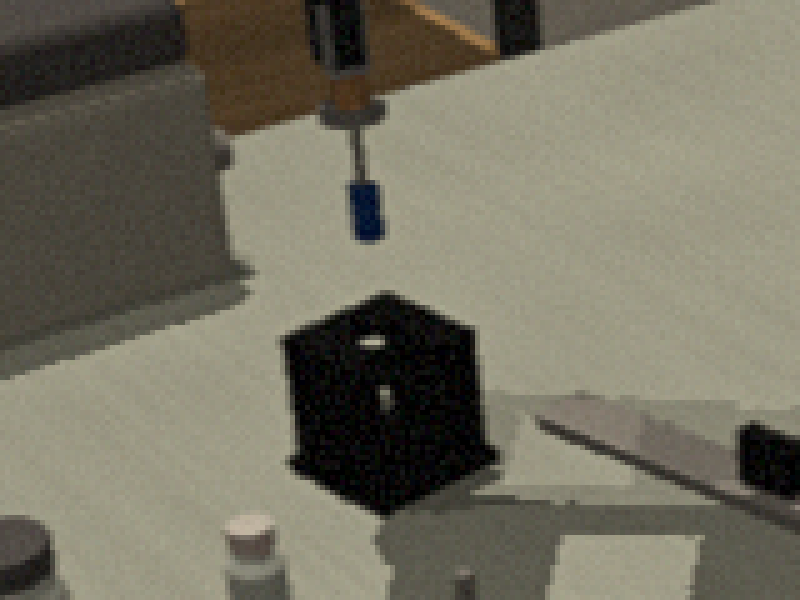

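>>> arm_command([
  [[-0.001, 0.02, 0.001], [0, 0, 0], 0],
  [[-0.0015, 0.036, 0.001], [0, 0, 0], 0],
  [[-0.0015, 0.036, 0.001], [0, 0, 0], 0],
  [[-0.0015, 0.036, 0.001], [0, 0, 0], 0],
])

```text
t: 21.25
tool_pos: [0.5771, -0.4038, 0.1842]
tool_rot: [-0.213, -2.112, 2.107]
contact_force: [0.9, -0.3, 0.3]
opening: 0.0152
```

```bash
python3 - <<'E'
from h import *
plan(.5763,-.4043,.105,np.radians(-102),sym=False)
p=snap('wrist');crop(p,130,290,230,430,4,'w16');p=snap('scene');crop(p,110,230,140,300,5,'s16')
E
```

```text
t 21.25 tcp [0.5771, -0.4038, 0.1842] yaw -101.9 q6 1.06 open 0.0152 F [0.9, -0.3, 0.3]
SHIFT [0.0001, 0.0792, 0.0008] TURN [0.1, 0.1, 0.4]
```

View pics/w16.png

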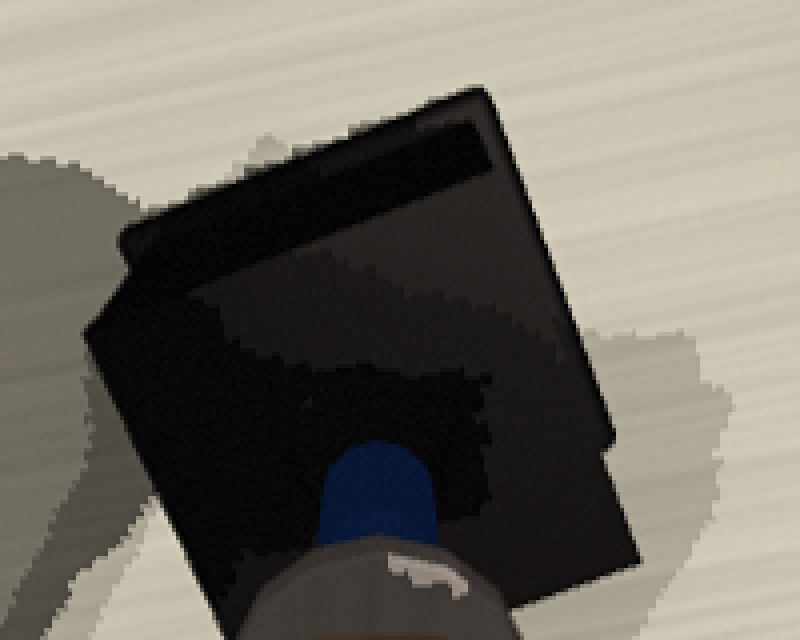

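View pics/s16.png

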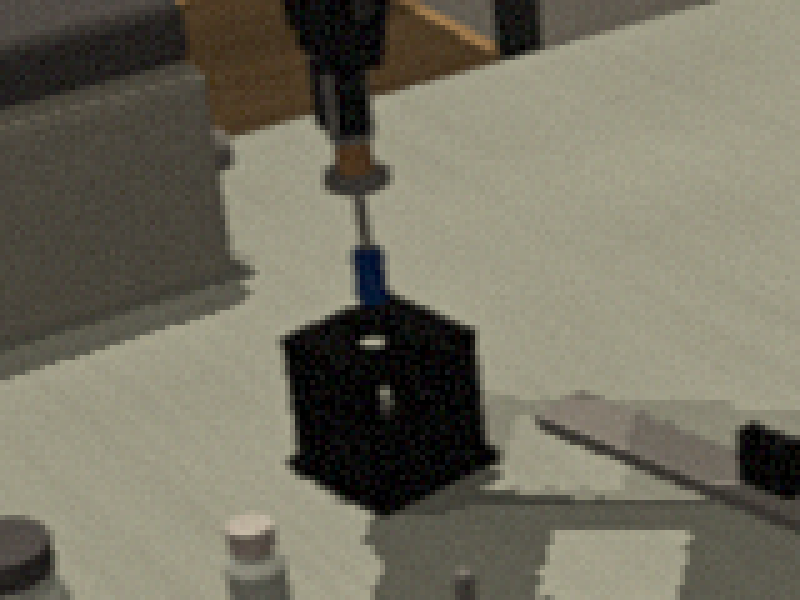

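>>> arm_command([
  [[0, 0.008, 0.0005], [0, 0, 0], 0],
  [[0, 0.018, 0.0005], [0, 0, 0], 0],
  [[0, 0.028, 0.0005], [0, 0, 0], 0],
  [[0, 0.032, 0.0005], [0, 0, 0], 0],
])

```text
t: 21.75
tool_pos: [0.5765, -0.4043, 0.1511]
tool_rot: [-0.213, -2.112, 2.106]
contact_force: [-0.2, 1.0, -1.2]
opening: 0.0156
```

```bash
python3 - <<'E'
from h import *
plan(.5763,-.4043,.105,np.radians(-102),sym=False)
p=snap('wrist');crop(p,130,290,230,430,4,'w17');p=snap('scene');crop(p,110,230,140,300,5,'s17')
E
```

```text
t 21.75 tcp [0.5765, -0.4043, 0.1511] yaw -101.9 q6 1.06 open 0.0156 F [-0.2, 1.0, -1.2]
SHIFT [-0.0001, 0.0461, 0.0001] TURN [0.1, 0.1, 0.4]
```

View pics/s17.png

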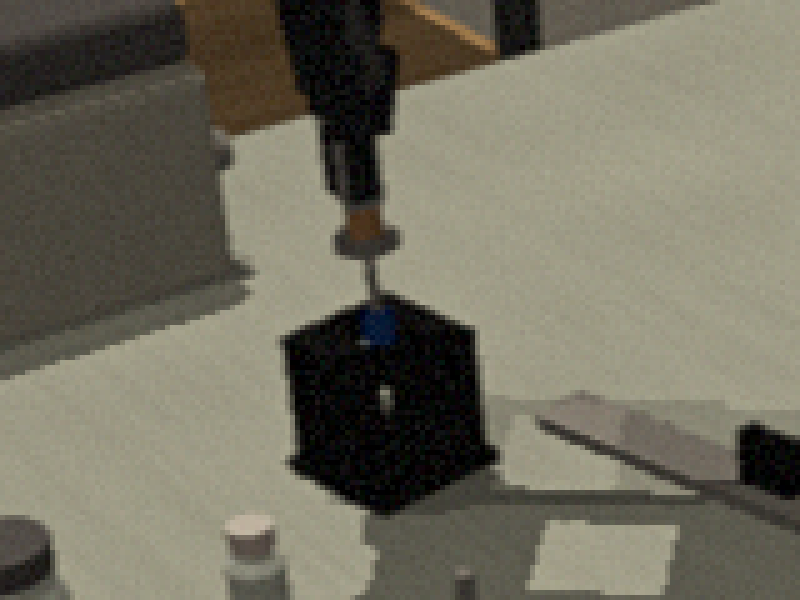

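In the hole (tip ~17 mm below the plate, no force). Lower fully.

>>> arm_command([
  [[0, 0.015, 0], [0, 0, 0], 0],
  [[0, 0.03, 0], [0, 0, 0], 0],
  [[0, 0.042, 0], [0, 0, 0], 0],
  [[0, 0.046, 0], [0, 0, 0], 0],
  [[0, 0.047, 0], [0, 0, 0], 0],
])

```text
t: 22.35
tool_pos: [0.5761, -0.404, 0.1037]
tool_rot: [-0.212, -2.112, 2.105]
contact_force: [1.1, 0.2, -0.6]
opening: 0.0152
```

>>> arm_command([
  [[0, 0.001, 0], [0, 0, 0], 0],
  [[0, 0.002, 0], [0, 0, 0], 0],
  [[0, 0.002, 0], [0, 0, 0], 0],
])

```text
t: 22.65
tool_pos: [0.5765, -0.4043, 0.1031]
tool_rot: [-0.213, -2.111, 2.106]
contact_force: [-1.7, 0.3, 3.8]
opening: 0.0152
```

>>> arm_command([
  [[0, 0, 0], [0, 0, 0], 0.3],
  [[0, 0, 0], [0, 0, 0], 0.6],
  [[0, 0, 0], [0, 0, 0], 1],
  [[0, 0, 0], [0, 0, 0], 1],
  [[0, 0, 0], [0, 0, 0], 1],
])

```text
t: 23.15
tool_pos: [0.5764, -0.4043, 0.1028]
tool_rot: [-0.213, -2.112, 2.106]
contact_force: [-0.1, -0.1, 0.0]
opening: 0.0816
```

>>> arm_command([
  [[0, -0.02, 0], [0, 0, 0], 1],
  [[0, -0.06, 0], [0, 0, 0], 1],
  [[0, -0.1, 0], [0, 0, 0], 1],
  [[0, -0.15, 0], [0, 0, 0], 1],
  [[0, -0.18, 0], [0, 0, 0], 1],
])

```text
t: 23.65
tool_pos: [0.5784, -0.4056, 0.2879]
tool_rot: [-0.218, -2.11, 2.111]
contact_force: [0.9, -1.3, 0.3]
opening: 0.0855
```

```bash
python3 - <<'E'
from h import *
plan(.40,-.25,.28,np.radians(-90),sym=False)
p=snap('wrist','w18');p=snap('scene');crop(p,110,230,140,300,5,'s18')
E
```

```text
t 23.65 tcp [0.5784, -0.4056, 0.2879] yaw -101.9 q6 1.06 open 0.0855 F [0.9, -1.3, 0.3]
SHIFT [0.2067, 0.0082, -0.1154] TURN [-0.0, -11.9, 0.1]
```

View pics/s18.png

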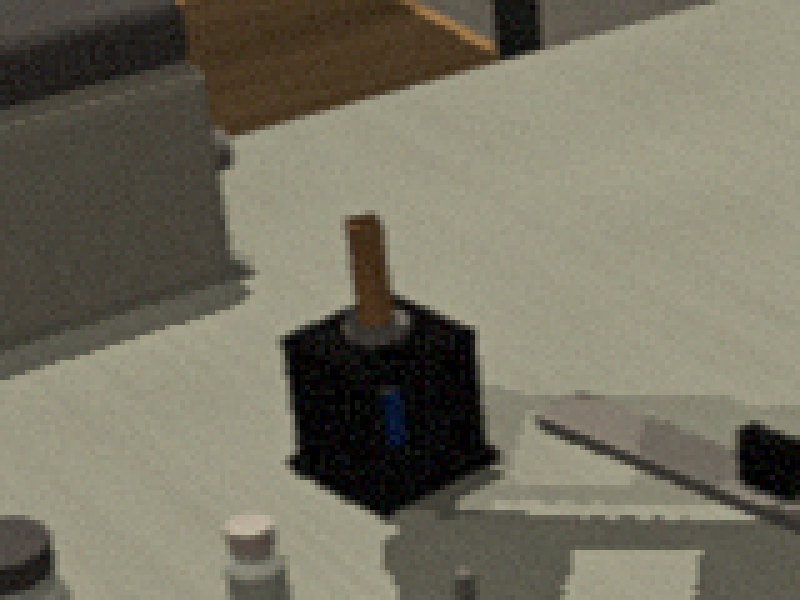

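View pics/w18.png

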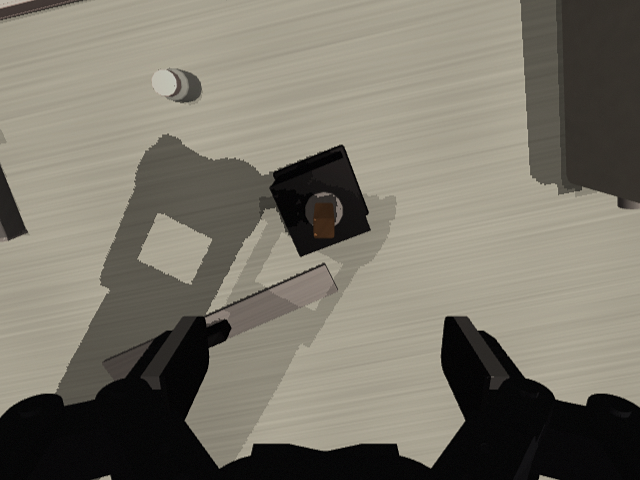

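>>> arm_command([
  [[0.04, 0, -0.022], [0, -4, 0], 1],
  [[0.08, 0.0, -0.044], [0, -8, 0], 1],
  [[0.12, 0, -0.066], [0, -12, 0], 1],
  [[0.16, 0, -0.09], [0, -12, 0], 1],
  [[0.2, 0.008, -0.112], [0, -12, 0], 1],
])

```text
t: 24.25
tool_pos: [0.4059, -0.2546, 0.2817]
tool_rot: [0.002, 2.213, -2.225]
contact_force: [-0.5, -0.3, 1.4]
opening: 0.0854
```

>>> arm_command([
  [[0, 0, 0], [0, 0, 0], 1],
  [[0, 0, 0], [0, 0, 0], 1],
])

```text
t: 24.45
tool_pos: [0.4052, -0.2539, 0.2806]
tool_rot: [0.002, 2.214, -2.225]
contact_force: [-0.2, -0.6, 0.6]
opening: 0.0854
```

```bash
python3 - <<'E'
from h import *
plan(.40,-.25,.28,np.radians(-90),sym=False)
p=snap('wrist','w19')
E
```

```text
t 24.45 tcp [0.4052, -0.2539, 0.2806] yaw -89.9 q6 0.85 open 0.0854 F [-0.2, -0.6, 0.6]
SHIFT [0.0052, 0.0006, -0.0039] TURN [-0.3, 0.1, -0.2]
```

View pics/w19.png

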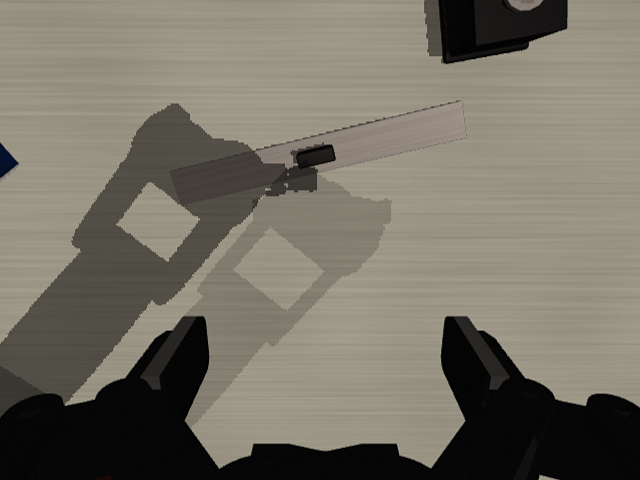

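```bash
python3 - <<'E'
from h import *
p=ctrl.get_image('wrist')
C=np.array([pix2world(p,(r,c),.008)[:2] for c,r in [(170,171),(462,100),(467,136),(179,205)]])
print(C.round(4).tolist(),C.mean(0))
for i in range(4):
    d=C[(i+1)%4]-C[i];print(np.linalg.norm(d).round(4),np.degrees(np.arctan2(d[1],d[0])).round(2))
print(pix2world(p,(153,316),.038))
crop(p,90,215,160,480,2.5,'w19c')
E
```

```text
[[0.4277, -0.0979], [0.4963, -0.3889], [0.4624, -0.3974], [0.3924, -0.1033]] [ 0.44468641 -0.24686908]
0.299 -76.73
0.0349 -165.9
0.3024 103.4
0.0357 8.63
[ 0.44843466 -0.24716321  0.038     ]
```

View pics/w19c.png

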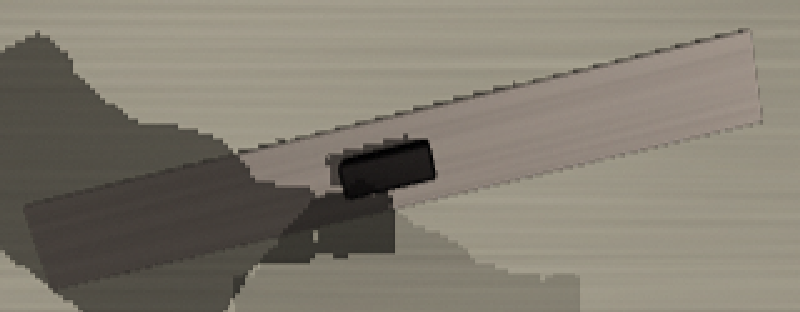

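```bash
python3 - <<'E'
from h import *
plan(.4455,-.247,.10,np.radians(-76.7),sym=False)
E
```

```text
t 24.55 tcp [0.4066, -0.2553, 0.282] yaw -89.9 q6 0.85 open 0.0855 F [0.0, 0.1, 0.1]
SHIFT [-0.0382, 0.1821, -0.0093] TURN [-0.4, -13.2, -0.2]
```

>>> arm_command([
  [[-0.01, 0.045, -0.002], [0, -4, 0], 1],
  [[-0.02, 0.09, -0.005], [0, -9, 0], 1],
  [[-0.03, 0.135, -0.009], [0, -13, 0], 1],
  [[-0.038, 0.175, -0.009], [0, -13, 0], 1],
  [[-0.038, 0.175, -0.009], [0, -13, 0], 1],
])

```text
t: 25.05
tool_pos: [0.443, -0.2452, 0.1004]
tool_rot: [-0.248, 2.106, -2.1]
contact_force: [-0.3, 0.1, 0.1]
opening: 0.0857
```

>>> arm_command([
  [[0, 0, 0], [0, 0, 0], 1],
  [[0, 0, 0], [0, 0, 0], 1],
])

```text
t: 25.25
tool_pos: [0.4441, -0.2463, 0.1021]
tool_rot: [-0.246, 2.104, -2.101]
contact_force: [-0.5, 0.1, -0.4]
opening: 0.0851
```

```bash
python3 - <<'E'
from h import *
plan(.4455,-.247,.012,np.radians(-76.7),sym=False)
p=snap('wrist','w20')
E
```

```text
t 25.25 tcp [0.4441, -0.2463, 0.1021] yaw -76.9 q6 0.69 open 0.0851 F [-0.5, 0.1, -0.4]
SHIFT [-0.0016, 0.0901, 0.0011] TURN [0.1, -0.2, 0.2]
```

View pics/w20.png

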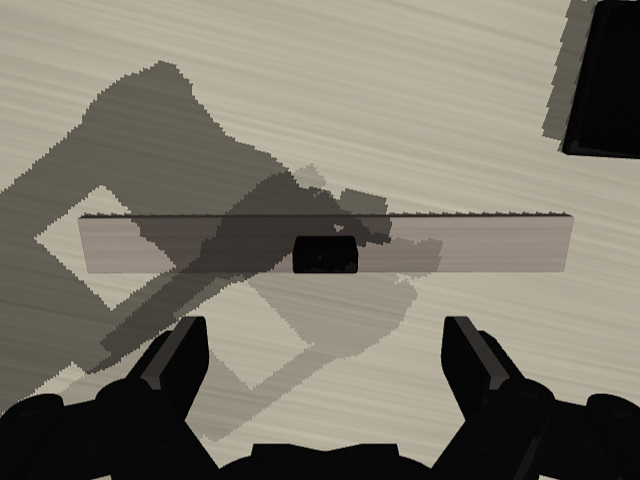

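```bash
python3 - <<'E'
from h import *
p=ctrl.get_image('wrist')
C=np.array([pix2world(p,(r,c),.008)[:2] for c,r in [(79,217),(573,216),(564,271),(88,272)]])
print(C.round(4).tolist(),C.mean(0),np.linalg.norm(C[1]-C[0]),np.linalg.norm(C[1]-C[2]))
for i in range(4):
    d=C[(i+1)%4]-C[i];print(np.degrees(np.arctan2(d[1],d[0])).round(2))
m=C.mean(0)
plan(m[0],m[1],.012,np.radians(-76.7),sym=False)
print([world2pix(p,[m[0],m[1],z]).round(0) for z in (.008,.038)])
E
```

```text
[[0.4278, -0.0974], [0.4956, -0.3869], [0.4612, -0.396], [0.3928, -0.1044]] [ 0.44434863 -0.24617462] 0.29735635413177786 0.03563637101439731
-76.82
-165.19
103.19
11.41
t 25.35 tcp [0.4444, -0.2465, 0.103] yaw -76.9 q6 0.69 open 0.0854 F [-0.5, -0.9, -0.5]
SHIFT [-0.0003, 0.091, -0.0003] TURN [-0.0, -0.2, 0.2]
[array([245., 326.]), array([262., 326.])]
```

>>> arm_command([
  [[0, 0.03, 0], [0, 0, 0], 1],
  [[0, 0.06, 0], [0, 0, 0], 1],
  [[0, 0.08, 0], [0, 0, 0], 1],
  [[0, 0.089, 0], [0, 0, 0], 1],
  [[0, 0.09, 0], [0, 0, 0], 1],
])

```text
t: 25.85
tool_pos: [0.4442, -0.2468, 0.0133]
tool_rot: [-0.243, 2.101, -2.102]
contact_force: [-0.4, -0.2, 0.5]
opening: 0.085
```

>>> arm_command([
  [[0, 0.001, 0], [0, 0, 0], 0.5],
  [[0, 0.001, 0], [0, 0, 0], 0.2],
  [[0, 0.001, 0], [0, 0, 0], 0],
  [[0, 0.001, 0], [0, 0, 0], 0],
  [[0, 0.001, 0], [0, 0, 0], 0],
], force=80)

```text
t: 26.35
tool_pos: [0.4453, -0.2475, 0.0138]
tool_rot: [-0.241, 2.099, -2.103]
contact_force: [-0.1, 1.1, 4.8]
opening: 0.0345
```

>>> arm_command([
  [[0, 0, 0], [0, 0, 0], 0],
  [[0, -0.01, 0], [0, 0, 0], 0],
  [[0, -0.03, 0], [0, 0, 0], 0],
  [[0, -0.04, 0], [0, 0, 0], 0],
  [[0, -0.04, 0], [0, 0, 0], 0],
])

```text
t: 26.85
tool_pos: [0.4462, -0.2482, 0.0555]
tool_rot: [-0.239, 2.095, -2.105]
contact_force: [0.8, -0.3, -3.5]
opening: 0.0345
```

```bash
python3 - <<'E'
from h import *
plan(.50,0.0,.06,np.radians(-90),sym=False)
p=snap('wrist','w21')
E
```

```text
t 26.85 tcp [0.4462, -0.2482, 0.0555] yaw -76.9 q6 0.69 open 0.0345 F [0.8, -0.3, -3.5]
SHIFT [-0.1085, -0.0055, -0.2296] TURN [-0.3, 13.1, -0.1]
```

View pics/w21.png

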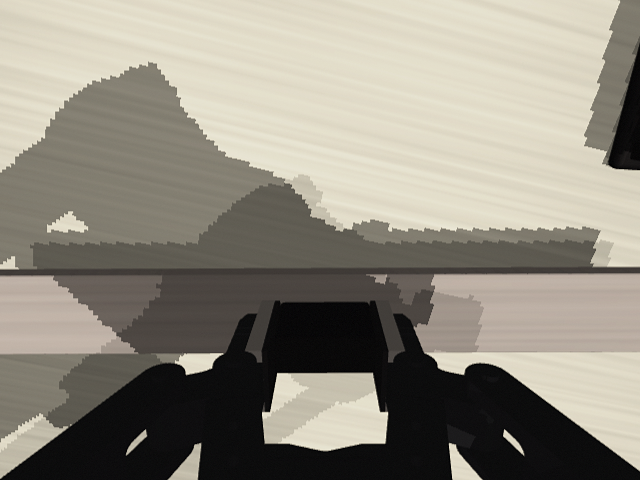

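>>> arm_command([
  [[-0.02, -0.03, -0.035], [0, 4, 0], 0],
  [[-0.04, -0.035, -0.075], [0, 8, 0], 0],
  [[-0.06, -0.035, -0.115], [0, 12, 0], 0],
  [[-0.08, -0.035, -0.155], [0, 15, 0], 0],
  [[-0.1, -0.035, -0.195], [0, 15, 0], 0],
])

```text
t: 27.4
tool_pos: [0.4982, -0.0331, 0.0876]
tool_rot: [-0.038, -2.2, 2.207]
contact_force: [0.7, -0.2, -2.8]
opening: 0.0344
```

```bash
python3 - <<'E'
from h import *
plan(.50,0.005,.085,np.radians(-92),sym=False)
E
```

```text
t 27.4 tcp [0.4982, -0.0331, 0.0876] yaw -92.0 q6 1.39 open 0.0344 F [0.7, -0.2, -2.8]
SHIFT [-0.0005, 0.0025, -0.0382] TURN [-0.2, -0.0, 0.0]
```

>>> arm_command([
  [[0, 0, -0.02], [0, 0, 0], 0],
  [[0, 0, -0.038], [0, 0, 0], 0],
  [[0, 0, -0.038], [0, 0, 0], 0],
  [[0, 0, -0.038], [0, 0, 0], 0],
])

```text
t: 27.8
tool_pos: [0.4987, 0.005, 0.0864]
tool_rot: [-0.034, -2.2, 2.206]
contact_force: [-0.0, -0.8, -4.0]
opening: 0.0339
```

```bash
python3 - <<'E'
from h import *
plan(.50,0.005,.085,np.radians(-92),sym=False)
p=snap('wrist','w22');p=snap('top');crop(p,120,280,220,420,4,'t22')
E
```

```text
t 27.8 tcp [0.4987, 0.005, 0.0864] yaw -91.9 q6 1.47 open 0.0339 F [-0.0, -0.8, -4.0]
SHIFT [-0.0013, 0.0014, -0.0001] TURN [-0.2, 0.1, 0.2]
```

View pics/w22.png

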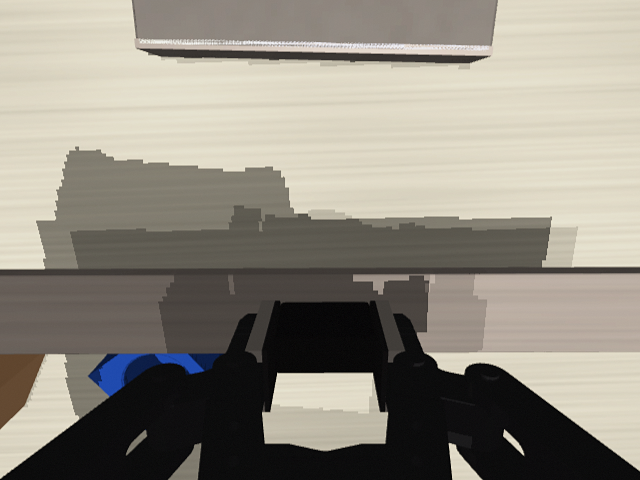

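View pics/t22.png

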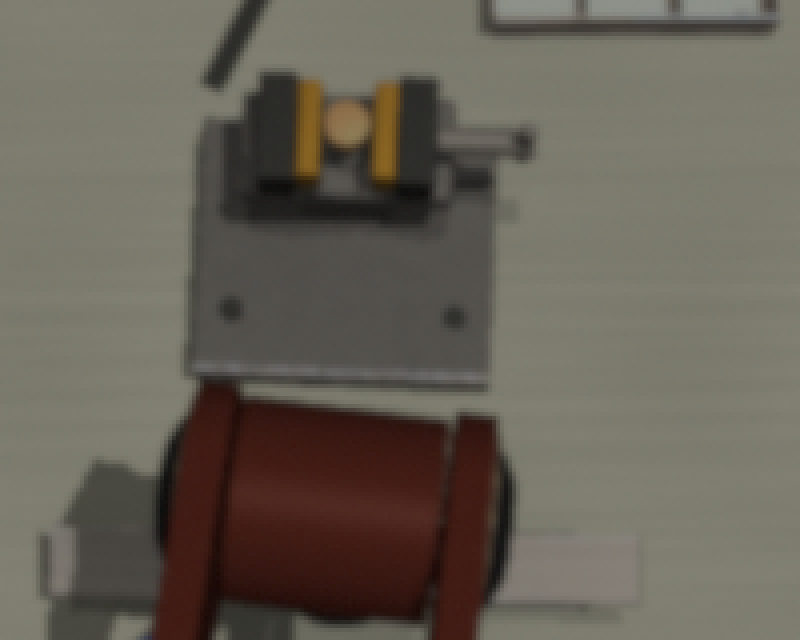

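```bash
python3 - <<'E'
from h import *
p=ctrl.get_image('wrist')
crop(p,20,80,120,510,2,'w23')
for z,a,b in [(.03,(136,40),(491,46)),(.03,(136,48),(491,53)),(0,(160,54),(472,63))]:
    A=pix2world(p,a[::-1],z);B=pix2world(p,b[::-1],z)
    print(z,A[:2].round(4),B[:2].round(4),np.linalg.norm(A-B).round(4),((A+B)/2)[:2].round(4),np.degrees(np.arctan2(*(B-A)[1::-1])).round(2))
# bar edge front top
C=np.array([pix2world(p,(r,c),.0864-.0135+.008)[:2] for c,r in [(10,270),(630,267)]]);print(C.round(4),np.degrees(np.arctan2(*(C[1]-C[0])[::-1])))
C=np.array([pix2world(p,(r,c),.0864-.0135+.008)[:2] for c,r in [(10,354),(630,352)]]);print(C.round(4),np.degrees(np.arctan2(*(C[1]-C[0])[::-1])))
E
```

```text
0.03 [0.6102 0.0847] [ 0.6022 -0.0731] 0.158 [0.6062 0.0058] -92.92
0.03 [0.607  0.0853] [ 0.5993 -0.0733] 0.1588 [0.6031 0.006 ] -92.78
0 [0.6083 0.0859] [ 0.5982 -0.0754] 0.1616 [0.6032 0.0052] -93.56
[[ 0.5225  0.1275]
 [ 0.5146 -0.1154]] -91.85382413408182
[[ 0.4849  0.1379]
 [ 0.4759 -0.1229]] -91.99259306184639
```

View pics/w23.png

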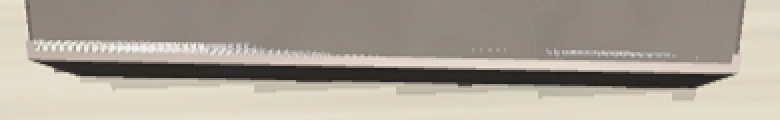

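```bash
python3 - <<'E'
from h import *
p=ctrl.get_image('top')
for r,c in [(120+215/4,220+310/4),(120+180/4,220+280/4),(120+180/4,220+410/4)]:
    print([pix2world(p,(r,c),z)[:2].round(3) for z in (.03,.09,.14)])
plan(.573,.0072,.03,np.radians(-92.9),sym=False)
E
```

```text
[array([0.691, 0.021]), array([0.677, 0.02 ]), array([0.666, 0.019])]
[array([0.711, 0.037]), array([0.696, 0.035]), array([0.683, 0.033])]
[array([ 0.71 , -0.033]), array([ 0.695, -0.032]), array([ 0.682, -0.031])]
t 28.0 tcp [0.4993, 0.004, 0.0872] yaw -92.1 q6 1.47 open 0.0344 F [0.0, -0.8, -3.4]
SHIFT [-0.0736, 0.0571, -0.006] TURN [-0.2, 0.8, 0.1]
```

>>> arm_command([
  [[-0.03, 0.01, -0.003], [0, 0.8, 0], 0],
  [[-0.06, 0.025, -0.006], [0, 0.8, 0], 0],
  [[-0.0735, 0.045, -0.006], [0, 0.8, 0], 0],
  [[-0.0735, 0.057, -0.006], [0, 0.8, 0], 0],
  [[-0.0735, 0.057, -0.006], [0, 0.8, 0], 0],
])

```text
t: 28.5
tool_pos: [0.5704, 0.0069, 0.0274]
tool_rot: [-0.048, -2.189, 2.195]
contact_force: [-0.2, -0.3, -4.2]
opening: 0.0344
```

```bash
python3 - <<'E'
from h import *
plan(.573,.0072,.0145,np.radians(-92.9),sym=False)
p=snap('wrist','w24')
E
```

```text
t 28.5 tcp [0.5704, 0.0069, 0.0274] yaw -92.9 q6 1.51 open 0.0344 F [-0.2, -0.3, -4.2]
SHIFT [-0.0027, 0.0128, -0.0005] TURN [-0.2, -0.0, 0.4]
```

View pics/w24.png

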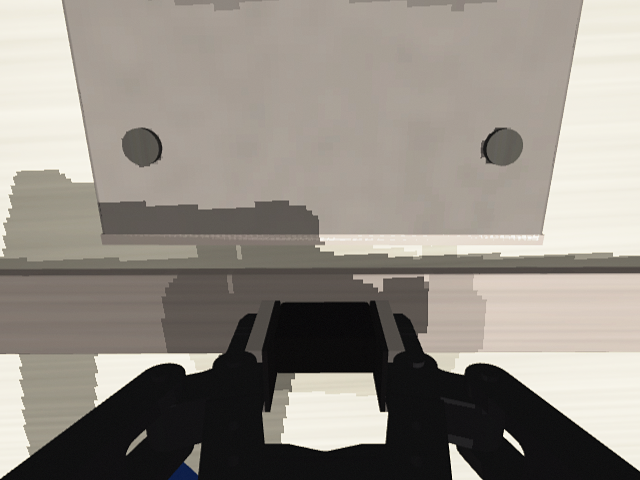

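>>> arm_command([
  [[-0.001, 0.006, 0], [0, 0, 0], 0],
  [[-0.001, 0.012, 0], [0, 0, 0], 0],
  [[-0.001, 0.014, 0], [0, 0, 0], 0],
  [[-0.001, 0.014, 0], [0, 0, 0], 0],
  [[-0.001, 0.014, 0], [0, 0, 0], 0],
])

```text
t: 29.05
tool_pos: [0.5721, 0.0068, 0.0149]
tool_rot: [-0.051, -2.19, 2.196]
contact_force: [-0.4, -0.2, -4.2]
opening: 0.0346
```

```bash
python3 - <<'E'
from h import *
plan(.585,.0066,.0138,np.radians(-92.9),sym=False)
p=snap('wrist'); crop(p,220,300,0,640,1.25,'w25')
E
```

```text
t 29.05 tcp [0.5721, 0.0068, 0.0149] yaw -92.9 q6 1.51 open 0.0346 F [-0.4, -0.2, -4.2]
SHIFT [-0.0129, 0.0011, -0.0004] TURN [-0.2, -0.0, 0.3]
```

View pics/w25.png

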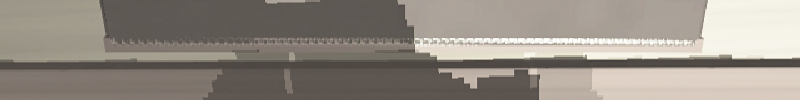

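>>> arm_command([
  [[0, 0.0015, 0], [0, 0, 0], 0],
  [[0, 0.0015, 0], [0, 0, 0], 0],
  [[-0.004, 0.0015, 0], [0, 0, 0], 0],
  [[-0.008, 0.0015, 0], [0, 0, 0], 0],
  [[-0.009, 0.0015, 0], [0, 0, 0], 0],
])

```text
t: 29.6
tool_pos: [0.582, 0.0063, 0.0138]
tool_rot: [-0.051, -2.191, 2.197]
contact_force: [-2.7, 0.5, 3.0]
opening: 0.0345
```

>>> arm_command([
  [[-0.001, 0, 0], [0, 0, 0], 0],
  [[-0.003, 0, 0], [0, 0, 0], 0],
  [[-0.004, 0, 0], [0, 0, 0], 0],
  [[-0.005, 0, 0], [0, 0, 0], 0],
])

```text
t: 30.0
tool_pos: [0.5853, 0.0062, 0.014]
tool_rot: [-0.046, -2.189, 2.194]
contact_force: [-10.8, 0.8, 9.2]
opening: 0.0344
```

>>> arm_command([
  [[-0.001, 0, 0], [0, 0, 0], 0],
  [[-0.002, 0, 0], [0, 0, 0], 0],
  [[-0.002, 0, 0], [0, 0, 0], 0],
])

```text
t: 30.3
tool_pos: [0.5854, 0.0062, 0.014]
tool_rot: [-0.04, -2.186, 2.191]
contact_force: [-9.8, 0.6, 8.5]
opening: 0.0341
```

```bash
python3 - <<'E'
from h import *
o=ctrl.get_obs();print(o['wrist_torque'].round(2))
plan(.585,.0066,.0138,np.radians(-92.9),sym=False)
p=snap('wrist'); crop(p,200,300,60,580,1.5,'w26')
E
```

```text
[ 0.18  1.57 -0.07]
t 30.3 tcp [0.5854, 0.0062, 0.014] yaw -92.9 q6 1.51 open 0.0341 F [-9.8, 0.6, 8.5]
SHIFT [0.0005, 0.0003, -0.0004] TURN [-0.2, -0.0, 0.8]
```

View pics/w26.png

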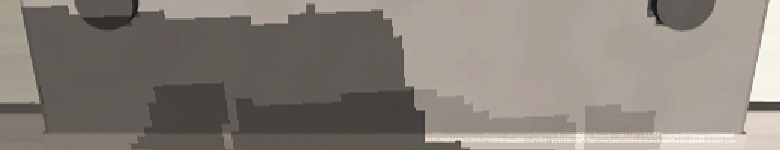

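>>> arm_command([
  [[-0.0005, 0, 0], [0, 0, 0], 0],
  [[-0.0005, 0, 0], [0, 0, 0], 0.45],
  [[-0.0005, 0, 0], [0, 0, 0], 0.6],
  [[-0.0005, 0, 0], [0, 0, 0], 0.7],
  [[-0.0005, 0, 0], [0, 0, 0], 0.8],
])

```text
t: 30.85
tool_pos: [0.5864, 0.0061, 0.0143]
tool_rot: [-0.041, -2.186, 2.192]
contact_force: [0.5, -0.4, 0.1]
opening: 0.0683
```

>>> arm_command([
  [[0, -0.02, 0], [0, 0, 0], 1],
  [[0, -0.06, 0], [0, 0, 0], 1],
  [[0, -0.1, 0], [0, 0, 0], 1],
  [[0.02, -0.15, 0], [0, 0, 0], 1],
  [[0.06, -0.18, 0], [0, 0, 0], 1],
])

```text
t: 31.35
tool_pos: [0.5337, 0.009, 0.1974]
tool_rot: [-0.048, -2.189, 2.195]
contact_force: [-0.5, -1.1, 0.6]
opening: 0.0854
```

>>> arm_command([
  [[0.03, 0, 0], [0, 0, 0], 1],
  [[0.04, 0, 0], [0, 0, 0], 1],
  [[0.04, 0, 0], [0, 0, 0], 1],
])

```text
t: 31.65
tool_pos: [0.493, 0.0112, 0.1974]
tool_rot: [-0.048, -2.189, 2.196]
contact_force: [-0.3, -0.9, -0.2]
opening: 0.0858
```

```bash
python3 - <<'E'
from h import *
plan(.5,.0066,.2,np.radians(-92.9),sym=False)
p=snap('wrist','w27')
E
```

```text
t 31.65 tcp [0.493, 0.0112, 0.1974] yaw -92.9 q6 1.5 open 0.0858 F [-0.3, -0.9, -0.2]
SHIFT [-0.0072, -0.0027, 0.0042] TURN [-0.2, -0.0, 0.4]
```

View pics/w27.png

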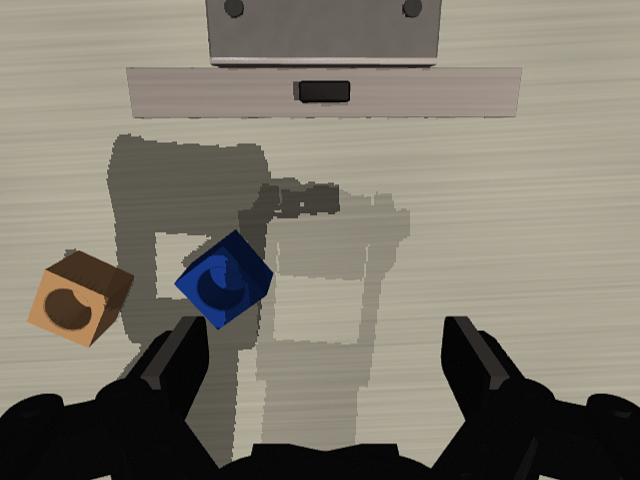

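```bash
python3 - <<'E'
from h import *
p=ctrl.get_image('wrist')
crop(p,40,130,110,530,1.9,'w27c')
C=np.array([pix2world(p,(r,c),.008)[:2] for c,r in [(127,68),(521,68),(516,117),(134,117)]])
print(C.round(4).tolist(),C.mean(0).round(4))
for i in range(4):
    d=C[(i+1)%4]-C[i];print(np.linalg.norm(d).round(4),np.degrees(np.arctan2(d[1],d[0])).round(2))
V=np.array([pix2world(p,(r,c),.03)[:2] for c,r in [(212,65),(436,67)]]);print(V.round(4),np.degrees(np.arctan2(*(V[1]-V[0])[::-1])))
E
```

```text
[[0.609, 0.1541], [0.5938, -0.1421], [0.5584, -0.1417], [0.5738, 0.1558]] [0.5838 0.0065]
0.2965 -92.94
0.0353 179.41
0.2979 87.04
0.0352 -2.84
[[ 0.6054  0.0846]
 [ 0.5961 -0.0722]] -93.4100256367154
```

View pics/w27c.png

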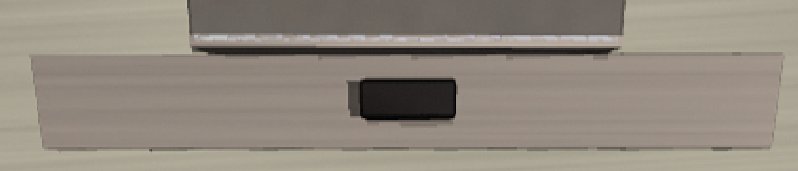

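```bash
python3 - <<'E'
from h import *
plan(.37,.22,.22,np.radians(-105),sym=False)
E
```

```text
t 31.75 tcp [0.4938, 0.011, 0.1966] yaw -92.9 q6 1.5 open 0.0854 F [0.2, -0.2, 0.4]
SHIFT [0.1346, -0.0229, -0.2023] TURN [-0.2, 12.1, 0.5]
```

>>> arm_command([
  [[0.027, -0.02, -0.04], [0, 6, 0], 1],
  [[0.054, -0.023, -0.08], [0, 12, 0], 1],
  [[0.08, -0.023, -0.12], [0, 12, 0], 1],
  [[0.107, -0.023, -0.16], [0, 12, 0], 1],
  [[0.134, -0.023, -0.2], [0, 12, 0], 1],
])

```text
t: 32.25
tool_pos: [0.37, 0.2192, 0.2194]
tool_rot: [-0.264, -2.073, 2.082]
contact_force: [0.6, 0.6, -0.6]
opening: 0.0853
```

>>> arm_command([
  [[0, 0, 0], [0, 0, 0], 1],
  [[0, 0, 0], [0, 0, 0], 1],
])

```text
t: 32.45
tool_pos: [0.3699, 0.2201, 0.2184]
tool_rot: [-0.259, -2.073, 2.085]
contact_force: [-0.1, -1.0, -0.6]
opening: 0.0853
```

```bash
python3 - <<'E'
from h import *
plan(.37,.22,.22,np.radians(-105),sym=False)
p=snap('wrist','w28')
E
```

```text
t 32.45 tcp [0.3699, 0.2201, 0.2184] yaw -104.8 q6 2.19 open 0.0853 F [-0.1, -1.0, -0.6]
SHIFT [-0.0002, -0.0016, 0.0001] TURN [-0.4, 0.2, 0.6]
```

View pics/w28.png

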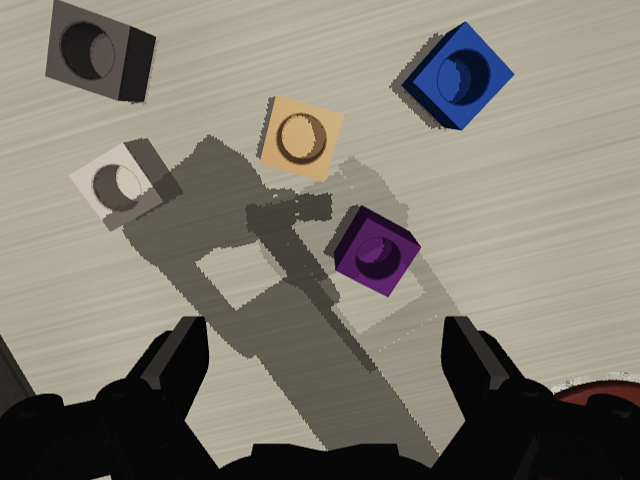

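```bash
python3 - <<'E'
from h import *
p=ctrl.get_image('wrist')
crop(p,80,200,240,360,5,'w28c')
E
```

```text
(no output)
```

View pics/w28c.png

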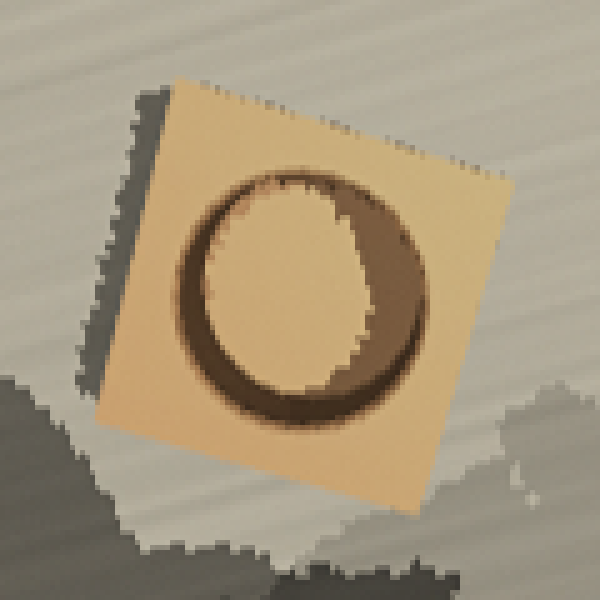

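Corners in crop: (175,77),(514,178),(420,516),(95,420).

```bash
cat >> h.py <<'E'
def cq(p,cs,r0,c0,s,z=.046):
    return quad(p,[(c0+c/s-.5,r0+r/s-.5) for c,r in cs],z)
E
python3 - <<'E'
from h import *
p=ctrl.get_image('wrist')
c,y=cq(p,[(175,77),(514,178),(420,516),(95,420)],80,240,5)
print(pix2world(p,(80+300/5,240+303/5),.046)[:2])
plan(c[0],c[1],.10,np.radians(y-90),sym=False)
E
```

```text
centre [0.4295, 0.2219] sides [0.0516, 0.0522, 0.052, 0.0515] yaw mod90 -31.04
[0.42929017 0.22131053]
t 32.6 tcp [0.3708, 0.2184, 0.2188] yaw -105.1 q6 2.19 open 0.0852 F [-0.1, -1.0, -0.1]
SHIFT [-0.0568, 0.1182, -0.0194] TURN [-0.4, 16.0, 0.5]
```

>>> arm_command([
  [[-0.02, 0.03, -0.01], [0, 8, 0], 1],
  [[-0.04, 0.07, -0.019], [0, 16, 0], 1],
  [[-0.057, 0.11, -0.0195], [0, 16, 0], 1],
  [[-0.057, 0.118, -0.0195], [0, 16, 0], 1],
  [[-0.057, 0.118, -0.0195], [0, 16, 0], 1],
])

```text
t: 33.1
tool_pos: [0.4288, 0.2204, 0.0982]
tool_rot: [-0.52, -1.899, 1.918]
contact_force: [-0.6, 0.0, -0.5]
opening: 0.0855
```

```bash
python3 - <<'E'
from h import *
plan(.4295,.2219,.010,np.radians(-121),sym=False)
p=snap('wrist','w29')
E
```

```text
t 33.1 tcp [0.4288, 0.2204, 0.0982] yaw -121.2 q6 2.44 open 0.0855 F [-0.6, 0.0, -0.5]
SHIFT [-0.0007, 0.0882, -0.0028] TURN [-0.7, -0.2, 0.6]
```

View pics/w29.png

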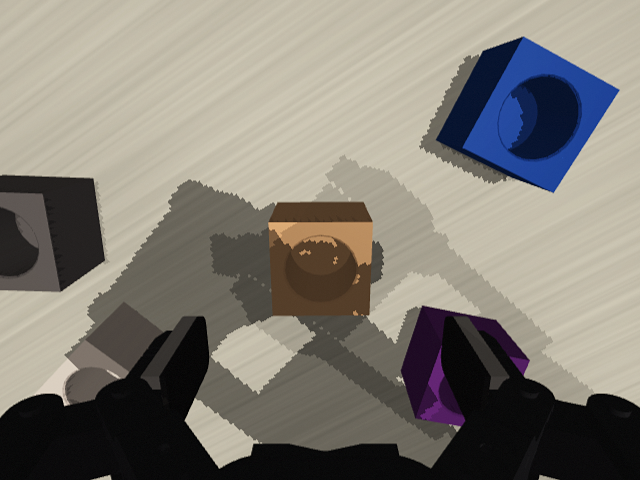

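>>> arm_command([
  [[-0.001, 0.03, -0.003], [-0.7, 0, 0.6], 1],
  [[-0.001, 0.06, -0.003], [-0.7, 0, 0.6], 1],
  [[-0.001, 0.08, -0.003], [-0.7, 0, 0.6], 1],
  [[-0.001, 0.087, -0.003], [-0.7, 0, 0.6], 1],
  [[-0.001, 0.087, -0.003], [-0.7, 0, 0.6], 1],
])

```text
t: 33.65
tool_pos: [0.4319, 0.223, 0.0145]
tool_rot: [-0.539, -1.918, 1.913]
contact_force: [-0.1, 0.1, 0.6]
opening: 0.0856
```

>>> arm_command([
  [[0, 0.001, 0], [0, 0, 0], 0.5],
  [[0, 0.001, 0], [0, 0, 0], 0.3],
  [[0, 0.001, 0], [0, 0, 0], 0.2],
  [[0, 0.001, 0], [0, 0, 0], 0.2],
  [[0, 0.001, 0], [0, 0, 0], 0.2],
], force=50)

```text
t: 34.15
tool_pos: [0.4336, 0.2236, 0.0156]
tool_rot: [-0.542, -1.921, 1.912]
contact_force: [-0.2, -1.4, 6.2]
opening: 0.0515
```

>>> arm_command([
  [[0, -0.008, 0], [0, 0, 0], 0.2],
  [[0, -0.015, 0], [0, 0, 0], 0.2],
  [[0, -0.02, 0], [0, 0, 0], 0.2],
  [[0, -0.02, 0], [0, 0, 0], 0.2],
])

```text
t: 34.55
tool_pos: [0.434, 0.2237, 0.0366]
tool_rot: [-0.544, -1.923, 1.912]
contact_force: [-0.4, -0.6, -1.7]
opening: 0.0512
```

```bash
python3 - <<'E'
from h import *
plan(.50,.2,.03,np.radians(-92.9),sym=False)
p=snap('wrist','w30')
B=np.array([.5409,.0088]);t=np.array([.0513,.9987])
for s in (-.092,0,.092): print(B+s*t)
E
```

```text
t 34.55 tcp [0.434, 0.2237, 0.0366] yaw -121.2 q6 2.44 open 0.0512 F [-0.4, -0.6, -1.7]
SHIFT [-0.0687, 0.0071, -0.0138] TURN [0.3, -28.3, -0.5]
[ 0.5361804 -0.0830804]
[0.5409 0.0088]
[0.5456196 0.1006804]
```

View pics/w30.png

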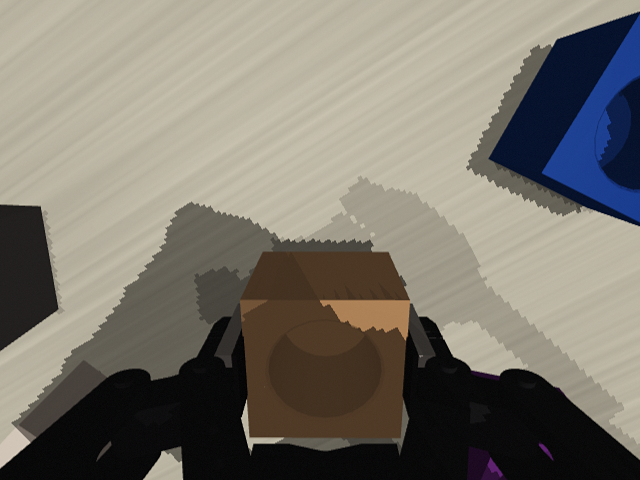

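```bash
python3 - <<'E'
from h import *
plan(.52,.18,.032,np.radians(-92.9),sym=False)
E
```

```text
t 34.6 tcp [0.4336, 0.2236, 0.036] yaw -121.2 q6 2.44 open 0.0512 F [0.2, 0.1, -0.9]
SHIFT [-0.0965, 0.0046, -0.0074] TURN [0.3, -28.3, -0.5]
```

>>> arm_command([
  [[-0.024, 0, -0.002], [0, -7, 0], 0.2],
  [[-0.048, 0, -0.004], [0, -14, 0], 0.2],
  [[-0.072, 0.003, -0.006], [0, -21, 0], 0.2],
  [[-0.0965, 0.004, -0.007], [0, -28.3, 0], 0.2],
  [[-0.0965, 0.004, -0.007], [0, -28.3, 0], 0.2],
])

```text
t: 35.1
tool_pos: [0.5218, 0.1784, 0.0325]
tool_rot: [-0.067, -2.203, 2.197]
contact_force: [0.4, 0.2, -1.7]
opening: 0.0512
```

```bash
python3 - <<'E'
from h import *
plan(.512,-.082,.03,np.radians(-92.9),sym=False)
E
```

```text
t 35.1 tcp [0.5218, 0.1784, 0.0325] yaw -92.9 q6 1.82 open 0.0512 F [0.4, 0.2, -1.7]
SHIFT [-0.0036, 0.0018, 0.2606] TURN [0.2, -0.0, -0.6]
```

>>> arm_command([
  [[0, 0, 0.04], [0, 0, 0], 0.2],
  [[0, 0, 0.085], [0, 0, 0], 0.2],
  [[0, 0, 0.13], [0, 0, 0], 0.2],
  [[-0.002, 0, 0.175], [0, 0, 0], 0.2],
  [[-0.003, 0, 0.22], [0, 0, 0], 0.2],
])

```text
t: 35.6
tool_pos: [0.5124, -0.0424, 0.0315]
tool_rot: [-0.068, -2.203, 2.196]
contact_force: [0.8, 0.0, -0.5]
opening: 0.0512
```

```bash
python3 - <<'E'
from h import *
plan(.512,-.082,.016,np.radians(-92.9),sym=False)
E
```

```text
t 35.6 tcp [0.5124, -0.0424, 0.0315] yaw -93.0 q6 1.39 open 0.0512 F [0.8, 0.0, -0.5]
SHIFT [-0.0016, 0.0154, 0.0396] TURN [0.2, -0.1, -0.5]
```

>>> arm_command([
  [[-0.001, 0.005, 0.02], [0, 0, -0.5], 0.2],
  [[-0.0015, 0.01, 0.04], [0, 0, -0.5], 0.2],
  [[-0.0015, 0.014, 0.04], [0, 0, -0.5], 0.2],
  [[-0.0015, 0.0155, 0.04], [0, 0, -0.5], 0.2],
  [[-0.0015, 0.0155, 0.04], [0, 0, -0.5], 0.2],
])

```text
t: 36.1
tool_pos: [0.5118, -0.0813, 0.0158]
tool_rot: [-0.057, -2.2, 2.191]
contact_force: [0.4, -0.4, -1.8]
opening: 0.0516
```

```bash
python3 - <<'E'
from h import *
plan(.5388,-.083,.0156,np.radians(-92.9),sym=False)
p=snap('wrist','w31')
E
```

```text
t 36.1 tcp [0.5118, -0.0813, 0.0158] yaw -93.0 q6 1.32 open 0.0516 F [0.4, -0.4, -1.8]
SHIFT [-0.0271, 0.0002, 0.0003] TURN [0.2, -0.1, -0.0]
```

View pics/w31.png

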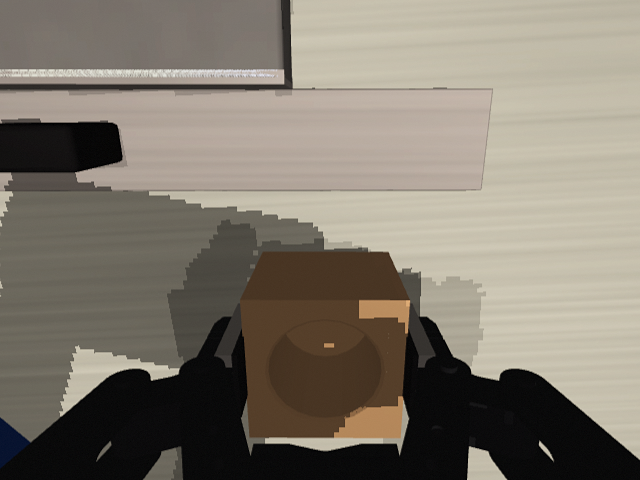

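>>> arm_command([
  [[-0.006, 0, -0.005], [0, 0, 0], 0.2],
  [[-0.012, 0, -0.01], [0, 0, 0], 0.2],
  [[-0.018, 0, -0.01], [0, 0, 0], 0.2],
  [[-0.022, 0, -0.01], [0, 0, 0], 0.2],
  [[-0.022, 0, -0.01], [0, 0, 0], 0.2],
])

```text
t: 36.65
tool_pos: [0.535, -0.0722, 0.0158]
tool_rot: [-0.057, -2.2, 2.191]
contact_force: [-0.6, -0.5, -1.2]
opening: 0.0513
```

```bash
python3 - <<'E'
from h import *
plan(.5394,-.0711,.0156,np.radians(-92.9),sym=False)
p=snap('wrist','w32')
E
```

```text
t 36.65 tcp [0.535, -0.0722, 0.0158] yaw -92.9 q6 1.35 open 0.0513 F [-0.6, -0.5, -1.2]
SHIFT [-0.0043, 0.0002, -0.0013] TURN [0.2, -0.0, -0.0]
```

View pics/w32.png

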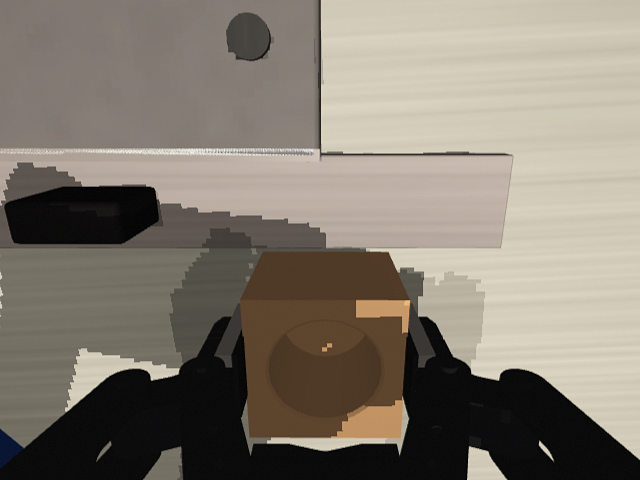

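>>> arm_command([
  [[-0.001, 0.0005, 0], [0, 0, 0], 0.2],
  [[-0.002, 0.0005, 0], [0, 0, 0], 0.2],
  [[-0.0025, 0.0005, 0], [0, 0, 0], 0.2],
  [[-0.003, 0.0005, 0], [0, 0, 0], 0.2],
  [[-0.003, 0.0005, 0], [0, 0, 0], 0.2],
])

```text
t: 37.2
tool_pos: [0.5378, -0.0726, 0.0157]
tool_rot: [-0.057, -2.2, 2.191]
contact_force: [-2.5, -0.1, 5.4]
opening: 0.0512
```

>>> arm_command([
  [[-0.001, -0.0005, 0], [0, 0, 0], 0.2],
  [[-0.0015, -0.0005, 0], [0, 0, 0], 0.2],
  [[-0.002, -0.0005, 0], [0, 0, 0], 0.2],
])

```text
t: 37.5
tool_pos: [0.539, -0.0727, 0.0157]
tool_rot: [-0.055, -2.199, 2.19]
contact_force: [-3.9, -0.5, 2.3]
opening: 0.0512
```

>>> arm_command([
  [[-0.001, 0, 0], [0, 0, 0], 0.2],
  [[-0.0015, 0, 0], [0, 0, 0], 0.2],
])

```text
t: 37.7
tool_pos: [0.5392, -0.0727, 0.0158]
tool_rot: [-0.05, -2.197, 2.188]
contact_force: [-8.5, 0.2, 8.9]
opening: 0.0513
```

```bash
python3 - <<'E'
from h import *
plan(.5394,-.0711,.0156,np.radians(-92.9),sym=False)
p=snap('wrist');crop(p,130,310,0,640,1.25,'w33')
E
```

```text
t 37.7 tcp [0.5392, -0.0727, 0.0158] yaw -92.9 q6 1.35 open 0.0513 F [-8.5, 0.2, 8.9]
SHIFT [-0.0001, 0.0002, -0.0016] TURN [0.2, -0.0, 0.3]
```

View pics/w33.png

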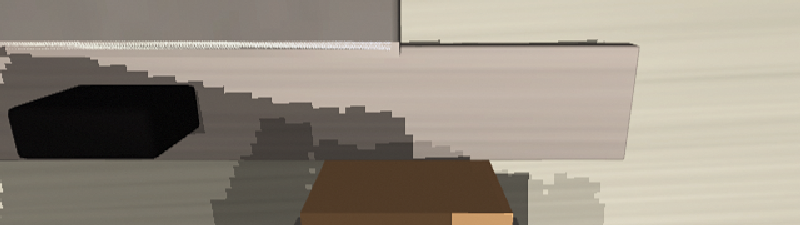

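>>> arm_command([
  [[0, 0, 0], [0, 0, 0], 0.2],
  [[0, 0, 0], [0, 0, 0], 0.66],
  [[0, 0, 0], [0, 0, 0], 0.75],
  [[0, 0, 0], [0, 0, 0], 0.8],
  [[0, 0, 0], [0, 0, 0], 0.8],
])

```text
t: 38.25
tool_pos: [0.5394, -0.0727, 0.0158]
tool_rot: [-0.05, -2.198, 2.188]
contact_force: [-0.3, -1.0, 0.1]
opening: 0.0685
```

>>> arm_command([
  [[0, -0.02, 0], [0, 0, 0], 0.8],
  [[0, -0.06, 0], [0, 0, 0], 1],
  [[0, -0.1, 0], [0, 0, 0], 1],
  [[0.02, -0.15, 0], [0, 0, 0], 1],
  [[0.06, -0.18, 0], [0, 0, 0], 1],
])

```text
t: 38.75
tool_pos: [0.4848, -0.0711, 0.1983]
tool_rot: [-0.056, -2.199, 2.193]
contact_force: [-0.4, -0.1, 1.0]
opening: 0.0854
```

```bash
python3 - <<'E'
from h import *
plan(.48,.30,.2,np.radians(-105),sym=False)
p=snap('wrist','w34')
E
```

```text
t 38.75 tcp [0.4848, -0.0711, 0.1983] yaw -92.9 q6 1.32 open 0.0854 F [-0.4, -0.1, 1.0]
SHIFT [0.0236, -0.0007, -0.3704] TURN [0.2, 12.1, 0.0]
```

View pics/w34.png

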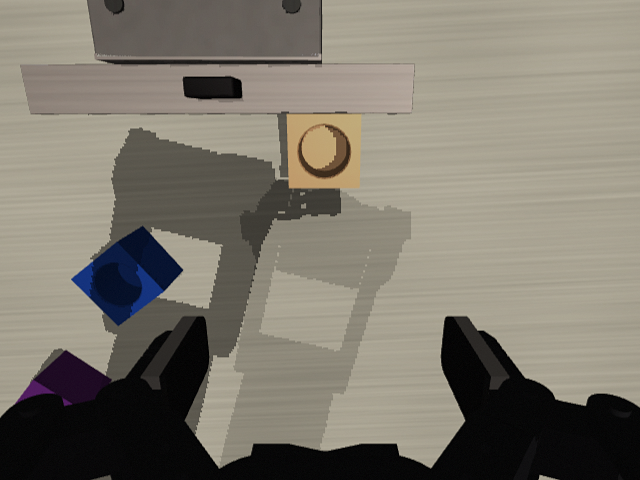

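>>> arm_command([
  [[0, 0, -0.045], [0, 0, 0], 1],
  [[0, 0, -0.09], [0, 0, 0], 1],
  [[0.005, 0, -0.14], [0, 4, 0], 1],
  [[0.01, 0, -0.185], [0, 8, 0], 1],
  [[0.015, 0, -0.235], [0, 12, 0], 1],
])

```text
t: 39.3
tool_pos: [0.4787, 0.1659, 0.2042]
tool_rot: [-0.283, -2.085, 2.082]
contact_force: [1.1, -0.3, 0.9]
opening: 0.0853
```

```bash
python3 - <<'E'
from h import *
plan(.49,.29,.2,np.radians(-110),sym=False)
E
```

```text
t 39.3 tcp [0.4787, 0.1659, 0.2042] yaw -105.1 q6 2.02 open 0.0853 F [1.1, -0.3, 0.9]
SHIFT [0.0214, 0.0043, -0.1227] TURN [0.1, 4.9, -0.3]
```

>>> arm_command([
  [[0.007, 0.004, -0.04], [0, 5, 0], 1],
  [[0.014, 0.004, -0.08], [0, 5, 0], 1],
  [[0.021, 0.004, -0.12], [0, 5, 0], 1],
  [[0.021, 0.004, -0.1225], [0, 5, 0], 1],
  [[0.021, 0.004, -0.1225], [0, 5, 0], 1],
])

```text
t: 39.8
tool_pos: [0.4901, 0.2904, 0.1999]
tool_rot: [-0.364, -2.035, 2.033]
contact_force: [-0.9, -0.8, -0.4]
opening: 0.0853
```

```bash
python3 - <<'E'
from h import *
plan(.49,.29,.2,np.radians(-110),sym=False)
p=snap('wrist','w35')
print([(b['position'],b['confidence']) for b in ctrl.boxes_of(p,'flask_grey_centre')])
E
```

```text
t 39.8 tcp [0.4901, 0.2904, 0.1999] yaw -110.0 q6 2.33 open 0.0853 F [-0.9, -0.8, -0.4]
SHIFT [-0.0001, -0.0001, 0.0004] TURN [0.1, 0.0, -0.3]
[([201.5, 234.3], 0.76), ([13.0, 493.5], 0.67)]
```

View pics/w35.png

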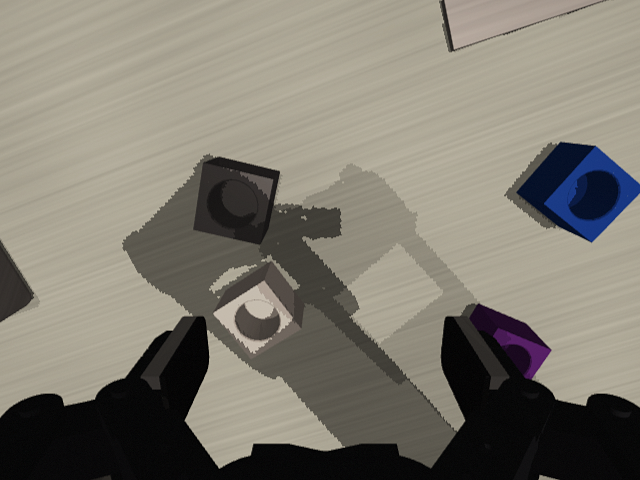

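```bash
python3 - <<'E'
from h import *
p=ctrl.get_image('wrist')
crop(p,140,260,180,300,5,'w35a');crop(p,250,370,200,320,5,'w35b')
print(pix2world(p,(201,233),.046),pix2world(p,(319,257),.046))
E
```

```text
[0.52854118 0.34862463 0.046     ] [0.43213276 0.37020471 0.046     ]
```

View pics/w35a.png

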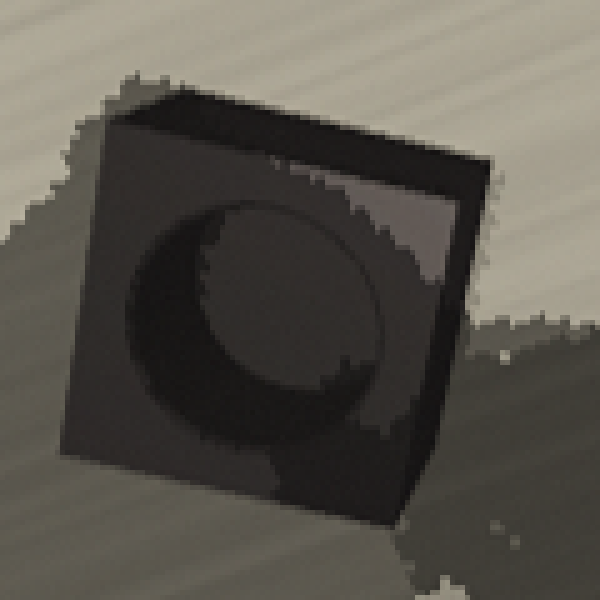

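View pics/w35b.png

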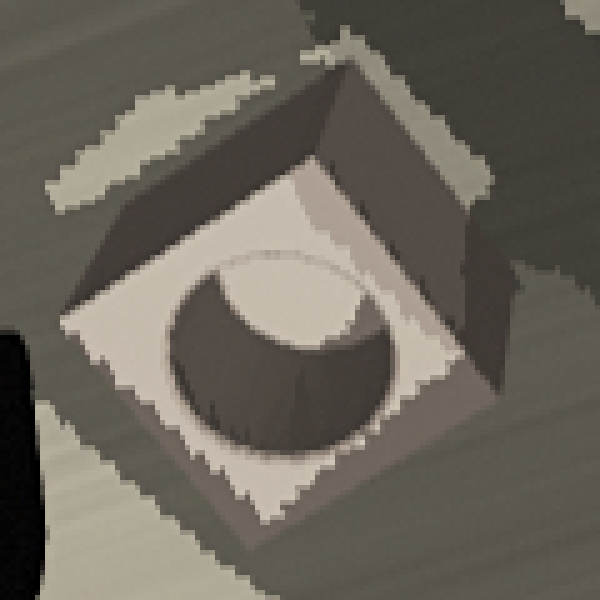

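```bash
python3 - <<'E'
from h import *
p=ctrl.get_image('wrist')
c,y=cq(p,[(104,122),(460,198),(395,527),(62,453)],140,180,5)
w,yw=cq(p,[(313,157),(500,393),(250,548),(62,318)],250,200,5)
plan(c[0],c[1],.10,np.radians(y-90),sym=False)
E
```

```text
centre [0.5263, 0.3514] sides [0.0523, 0.0521, 0.0515, 0.051] yaw mod90 -32.98
centre [0.431, 0.3717] sides [0.051, 0.052, 0.0515, 0.0508] yaw mod90 13.84
t 40.0 tcp [0.4904, 0.2886, 0.2003] yaw -110.2 q6 2.33 open 0.0854 F [-0.2, 0.0, -0.8]
SHIFT [-0.0114, 0.1005, -0.0711] TURN [0.2, 12.8, -0.3]
```

>>> arm_command([
  [[-0.004, 0.03, -0.025], [0, 6, 0], 1],
  [[-0.008, 0.06, -0.05], [0, 12.8, 0], 1],
  [[-0.0115, 0.095, -0.071], [0, 12.8, 0], 1],
  [[-0.0115, 0.1, -0.071], [0, 12.8, 0], 1],
  [[-0.0115, 0.1, -0.071], [0, 12.8, 0], 1],
])

```text
t: 40.5
tool_pos: [0.5255, 0.3498, 0.0989]
tool_rot: [-0.565, -1.894, 1.896]
contact_force: [0.0, -0.2, 0.4]
opening: 0.0852
```

```bash
python3 - <<'E'
from h import *
plan(.5263,.3514,.010,np.radians(-123),sym=False)
p=snap('wrist','w36')
E
```

```text
t 40.5 tcp [0.5255, 0.3498, 0.0989] yaw -123.0 q6 2.62 open 0.0852 F [0.0, -0.2, 0.4]
SHIFT [0.0005, 0.0889, -0.0018] TURN [-0.0, -0.0, -0.2]
```

View pics/w36.png

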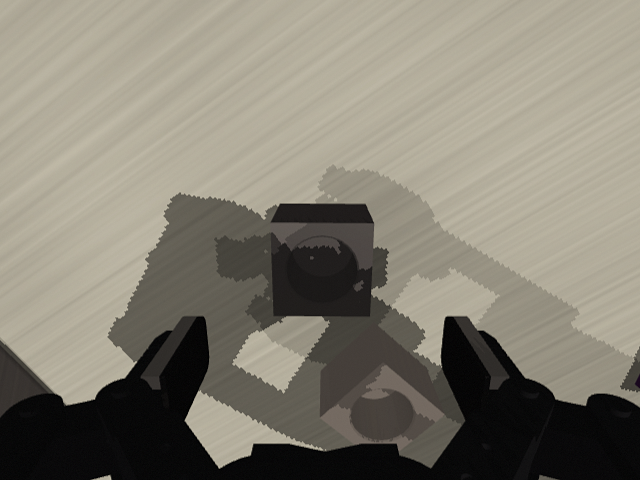

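Aligned, same as tan. Descend and grip.

>>> arm_command([
  [[0.001, 0.03, -0.002], [0, 0, 0], 1],
  [[0.001, 0.06, -0.002], [0, 0, 0], 1],
  [[0.002, 0.08, -0.002], [0, 0, 0], 1],
  [[0.002, 0.087, -0.002], [0, 0, 0], 1],
  [[0.002, 0.087, -0.002], [0, 0, 0], 1],
])

```text
t: 41.05
tool_pos: [0.5269, 0.3525, 0.0151]
tool_rot: [-0.57, -1.898, 1.894]
contact_force: [1.0, -0.1, -0.6]
opening: 0.0854
```

>>> arm_command([
  [[0.001, 0.001, 0], [0, 0, 0], 0.5],
  [[0.001, 0.001, 0], [0, 0, 0], 0.3],
  [[0.001, 0.001, 0], [0, 0, 0], 0.2],
  [[0.001, 0.001, 0], [0, 0, 0], 0.2],
  [[0.001, 0.001, 0], [0, 0, 0], 0.2],
], force=50)

```text
t: 41.55
tool_pos: [0.5276, 0.3538, 0.0165]
tool_rot: [-0.572, -1.901, 1.893]
contact_force: [-1.0, -0.6, 6.4]
opening: 0.051
```

>>> arm_command([
  [[0, -0.008, 0], [0, 0, 0], 0.2],
  [[0, -0.015, 0], [0, 0, 0], 0.2],
  [[0, -0.018, 0], [0, 0, 0], 0.2],
  [[0, -0.018, 0], [0, 0, 0], 0.2],
])

```text
t: 41.95
tool_pos: [0.5277, 0.354, 0.0352]
tool_rot: [-0.573, -1.902, 1.892]
contact_force: [0.1, 0.3, -1.1]
opening: 0.0514
```

```bash
python3 - <<'E'
from h import *
plan(.515,.20,.033,np.radians(-92.9),sym=False)
E
```

```text
t 41.95 tcp [0.5277, 0.354, 0.0352] yaw -123.1 q6 2.62 open 0.0514 F [0.1, 0.3, -1.1]
SHIFT [-0.0734, 0.0018, 0.1359] TURN [0.3, -30.2, -0.6]
```

>>> arm_command([
  [[-0.015, 0, 0.03], [0, -8, 0], 0.2],
  [[-0.03, 0, 0.06], [0, -16, 0], 0.2],
  [[-0.046, 0, 0.09], [0, -24, 0], 0.2],
  [[-0.062, 0, 0.12], [0, -30.2, 0], 0.2],
  [[-0.0734, 0.0018, 0.136], [0, -30.2, 0], 0.2],
])

```text
t: 42.45
tool_pos: [0.5139, 0.1979, 0.0323]
tool_rot: [-0.065, -2.203, 2.2]
contact_force: [-0.3, 0.4, -2.4]
opening: 0.0512
```

```bash
python3 - <<'E'
from h import *
plan(.512,.0095,.033,np.radians(-92.9),sym=False)
E
```

```text
t 42.45 tcp [0.5139, 0.1979, 0.0323] yaw -92.8 q6 1.85 open 0.0512 F [-0.3, 0.4, -2.4]
SHIFT [-0.0074, -0.0009, 0.1882] TURN [0.1, 0.1, -0.6]
```

>>> arm_command([
  [[-0.005, 0, 0.035], [0, 0, 0], 0.2],
  [[-0.009, 0, 0.075], [0, 0, 0], 0.2],
  [[-0.01, 0, 0.12], [0, 0, -0.5], 0.2],
  [[-0.01, 0, 0.165], [0, 0, -0.5], 0.2],
  [[-0.009, 0.002, 0.188], [0, 0, -0.5], 0.2],
])

```text
t: 42.95
tool_pos: [0.5134, 0.0068, 0.0301]
tool_rot: [-0.058, -2.197, 2.195]
contact_force: [-0.1, 0.4, -0.9]
opening: 0.0513
```

```bash
python3 - <<'E'
from h import *
plan(.516,.009,.0165,np.radians(-92.9),sym=False)
p=snap('wrist','w37')
E
```

```text
t 42.95 tcp [0.5134, 0.0068, 0.0301] yaw -93.0 q6 1.49 open 0.0513 F [-0.1, 0.4, -0.9]
SHIFT [-0.0024, 0.0136, -0.0023] TURN [0.1, -0.1, -0.1]
```

View pics/w37.png

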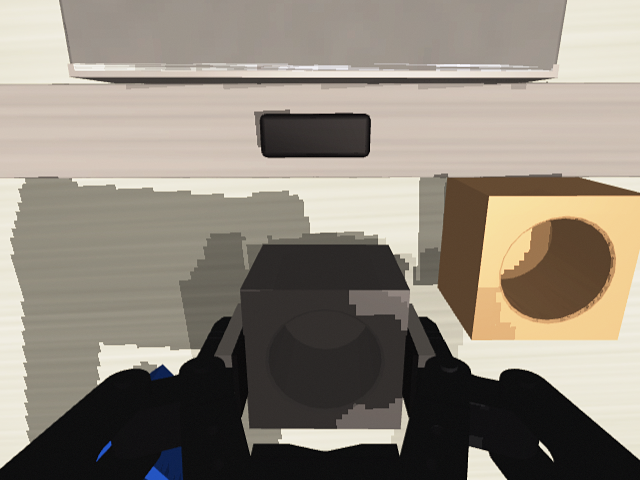

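>>> arm_command([
  [[-0.003, 0.006, -0.002], [0, 0, 0], 0.2],
  [[-0.008, 0.013, -0.002], [0, 0, 0], 0.2],
  [[-0.014, 0.0135, -0.002], [0, 0, 0], 0.2],
  [[-0.02, 0.0135, -0.002], [0, 0, 0], 0.2],
  [[-0.022, 0.0135, -0.002], [0, 0, 0], 0.2],
])

```text
t: 43.5
tool_pos: [0.5357, 0.0071, 0.0162]
tool_rot: [-0.055, -2.195, 2.196]
contact_force: [-5.0, 0.2, 6.4]
opening: 0.0514
```

>>> arm_command([
  [[-0.001, 0, 0], [0, 0, 0], 0.2],
  [[-0.002, 0, 0], [0, 0, 0], 0.2],
  [[-0.003, 0, 0], [0, 0, 0], 0.2],
  [[-0.003, 0, 0], [0, 0, 0], 0.2],
])

```text
t: 43.9
tool_pos: [0.5386, 0.0077, 0.0163]
tool_rot: [-0.054, -2.196, 2.195]
contact_force: [-3.4, 1.0, 3.7]
opening: 0.0506
```

>>> arm_command([
  [[-0.001, -0.0005, 0], [0, 0, 0], 0.2],
  [[-0.002, -0.0005, 0], [0, 0, 0], 0.2],
  [[-0.003, -0.0005, 0], [0, 0, 0], 0.2],
])

```text
t: 44.2
tool_pos: [0.5404, 0.0081, 0.0163]
tool_rot: [-0.049, -2.195, 2.193]
contact_force: [-7.7, 2.2, 7.8]
opening: 0.0512
```

```bash
python3 - <<'E'
from h import *
plan(.541,.009,.0165,np.radians(-92.9),sym=False)
p=snap('wrist');crop(p,100,320,120,640,1.5,'w38')
E
```

```text
t 44.2 tcp [0.5404, 0.0081, 0.0163] yaw -92.8 q6 1.5 open 0.0512 F [-7.7, 2.2, 7.8]
SHIFT [-0.0005, -0.0002, -0.001] TURN [0.0, 0.1, 0.3]
```

View pics/w38.png

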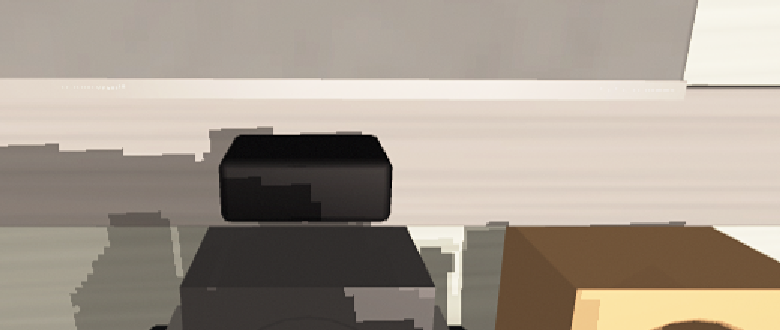

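>>> arm_command([
  [[-0.001, 0, 0], [0, 0, 0], 0.2],
  [[-0.002, 0, 0], [0, 0, 0], 0.2],
])

```text
t: 44.45
tool_pos: [0.5405, 0.0081, 0.0165]
tool_rot: [-0.042, -2.192, 2.19]
contact_force: [-12.5, 0.5, 13.1]
opening: 0.0514
```

>>> arm_command([
  [[0, 0, 0], [0, 0, 0], 0.2],
  [[0, 0, 0], [0, 0, 0], 0.64],
  [[0, 0, 0], [0, 0, 0], 0.7],
  [[0, 0, 0], [0, 0, 0], 0.72],
  [[0, 0, 0], [0, 0, 0], 0.72],
])

```text
t: 44.95
tool_pos: [0.5406, 0.0081, 0.0164]
tool_rot: [-0.043, -2.192, 2.19]
contact_force: [-0.0, -0.1, -0.5]
opening: 0.0614
```

>>> arm_command([
  [[0, -0.02, 0], [0, 0, 0], 0.72],
  [[0, -0.06, 0], [0, 0, 0], 0.72],
  [[0, -0.1, 0], [0, 0, 0], 1],
  [[0.02, -0.15, 0], [0, 0, 0], 1],
  [[0.06, -0.18, 0], [0, 0, 0], 1],
])

```text
t: 45.45
tool_pos: [0.4871, 0.0103, 0.1991]
tool_rot: [-0.049, -2.194, 2.193]
contact_force: [1.0, -0.8, 1.3]
opening: 0.0852
```

```bash
python3 - <<'E'
from h import *
plan(.37,.35,.2,np.radians(-90),sym=False)
p=snap('wrist','w39')
E
```

```text
t 45.45 tcp [0.4871, 0.0103, 0.1991] yaw -92.8 q6 1.49 open 0.0852 F [1.0, -0.8, 1.3]
SHIFT [0.1338, -0.0002, -0.3334] TURN [0.0, -2.8, 0.3]
```

View pics/w39.png

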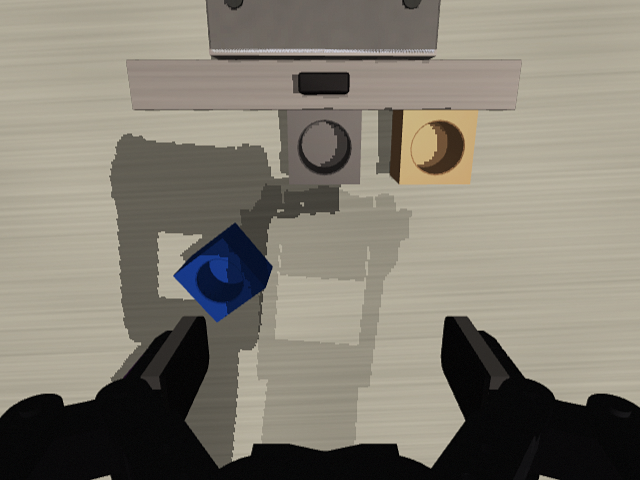

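Both flush. Now the white one.

>>> arm_command([
  [[0.016, 0, -0.042], [0, 0, 0], 1],
  [[0.032, 0, -0.084], [0, 0, 0], 1],
  [[0.05, 0, -0.128], [0, 0, 0], 1],
  [[0.068, 0, -0.172], [0, 0, 0], 1],
  [[0.085, 0, -0.215], [0, -2.8, 0], 1],
])

```text
t: 46.0
tool_pos: [0.409, 0.2314, 0.2049]
tool_rot: [0.0, 2.22, -2.22]
contact_force: [0.8, 0.9, 0.2]
opening: 0.0854
```

>>> arm_command([
  [[0.015, 0, -0.04], [0, -3, 0], 1],
  [[0.032, 0, -0.08], [0, -6, 0], 1],
  [[0.05, 0, -0.115], [0, -10, 0], 1],
  [[0.05, 0, -0.115], [0, -10, 0], 1],
  [[0.05, 0, -0.115], [0, -10, 0], 1],
])

```text
t: 46.5
tool_pos: [0.3584, 0.3468, 0.2045]
tool_rot: [-0.188, 2.127, -2.129]
contact_force: [0.3, 0.5, 0.8]
opening: 0.0855
```

```bash
python3 - <<'E'
from h import *
plan(.37,.35,.2,np.radians(-76),sym=False)
p=snap('wrist','w40');
r,c=world2pix(p,[.431,.3717,.046]);r,c=int(r),int(c);print(r,c,r-60,c-60)
crop(p,max(r-60,0),r+60,c-60,c+60,5,'w40c')
E
```

```text
t 46.5 tcp [0.3584, 0.3468, 0.2045] yaw -79.8 q6 2.01 open 0.0855 F [0.3, 0.5, 0.8]
SHIFT [-0.012, 0.0045, -0.0011] TURN [-0.1, -3.8, -0.1]
115 309 55 249
```

View pics/w40c.png

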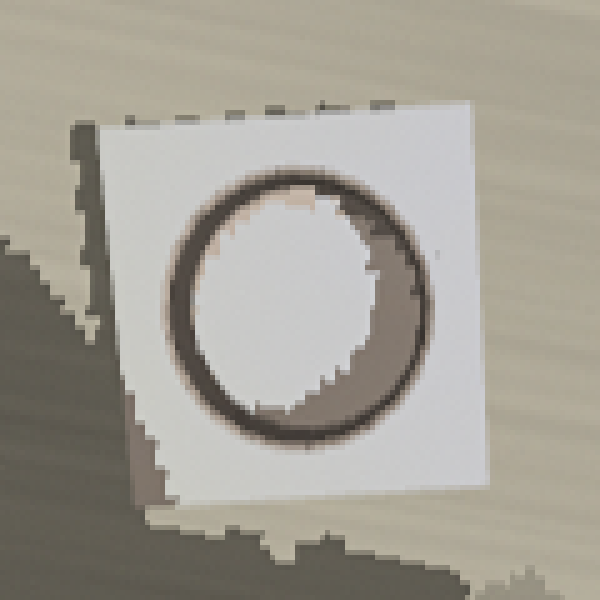

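View pics/w40.png

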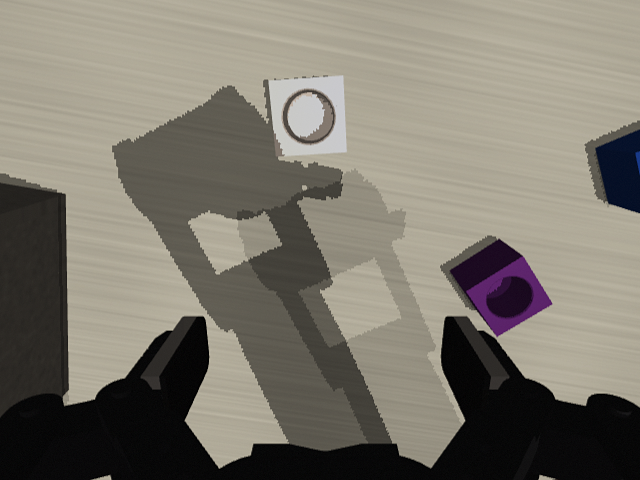

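```bash
python3 - <<'E'
from h import *
p=ctrl.get_image('wrist')
c,y=cq(p,[(99,128),(471,101),(489,486),(133,508)],55,249,5)
plan(c[0],c[1],.10,np.radians(y-90),sym=False)
E
```

```text
centre [0.4306, 0.3716] sides [0.0515, 0.0521, 0.052, 0.0517] yaw mod90 13.55
t 46.6 tcp [0.3592, 0.3457, 0.2046] yaw -80.0 q6 2.01 open 0.0854 F [0.7, -0.2, -0.4]
SHIFT [-0.0747, 0.1047, -0.0132] TURN [-0.0, -3.6, -0.1]
```

>>> arm_command([
  [[-0.025, 0.03, -0.005], [0, -3.6, 0], 1],
  [[-0.05, 0.065, -0.01], [0, -3.6, 0], 1],
  [[-0.0745, 0.1, -0.0135], [0, -3.6, 0], 1],
  [[-0.0745, 0.105, -0.0135], [0, -3.6, 0], 1],
  [[-0.0745, 0.105, -0.0135], [0, -3.6, 0], 1],
])

```text
t: 47.1
tool_pos: [0.4302, 0.3701, 0.0977]
tool_rot: [-0.25, 2.095, -2.101]
contact_force: [0.7, 0.2, -0.4]
opening: 0.0854
```

```bash
python3 - <<'E'
from h import *
plan(.4306,.3716,.010,np.radians(-76.4),sym=False)
p=snap('wrist','w41')
E
```

```text
t 47.1 tcp [0.4302, 0.3701, 0.0977] yaw -76.6 q6 1.92 open 0.0854 F [0.7, 0.2, -0.4]
SHIFT [-0.001, 0.0877, -0.0016] TURN [-0.1, -0.2, 0.2]
```

View pics/w41.png

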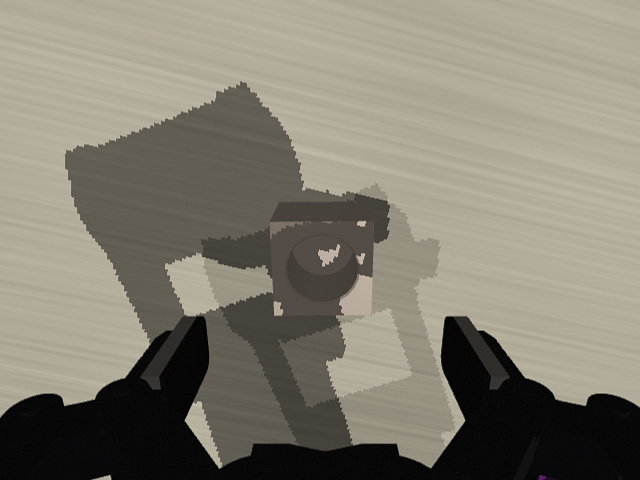

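>>> arm_command([
  [[0.001, 0.03, -0.002], [0, 0, 0], 1],
  [[0.001, 0.06, -0.002], [0, 0, 0], 1],
  [[0.001, 0.08, -0.002], [0, 0, 0], 1],
  [[0.001, 0.087, -0.002], [0, 0, 0], 1],
  [[0.001, 0.087, -0.002], [0, 0, 0], 1],
])

```text
t: 47.65
tool_pos: [0.4296, 0.3726, 0.0139]
tool_rot: [-0.246, 2.095, -2.096]
contact_force: [-0.5, 0.5, -1.0]
opening: 0.0853
```

>>> arm_command([
  [[0.001, 0.001, 0], [0, 0, 0], 0.5],
  [[0.001, 0.001, 0], [0, 0, 0], 0.3],
  [[0.001, 0.001, 0], [0, 0, 0], 0.2],
  [[0.001, 0.001, 0], [0, 0, 0], 0.2],
  [[0.001, 0.001, 0], [0, 0, 0], 0.2],
], force=50)

```text
t: 48.15
tool_pos: [0.43, 0.3733, 0.0151]
tool_rot: [-0.243, 2.096, -2.094]
contact_force: [-1.4, -1.6, 7.2]
opening: 0.0516
```

>>> arm_command([
  [[0, -0.008, 0], [0, 0, 0], 0.2],
  [[0, -0.015, 0], [0, 0, 0], 0.2],
  [[0, -0.018, 0], [0, 0, 0], 0.2],
  [[0, -0.018, 0], [0, 0, 0], 0.2],
])

```text
t: 48.55
tool_pos: [0.4301, 0.3734, 0.0337]
tool_rot: [-0.242, 2.096, -2.093]
contact_force: [-0.2, -0.9, -1.5]
opening: 0.0511
```

```bash
python3 - <<'E'
from h import *
plan(.50,.22,.033,np.radians(-92.9),sym=False)
p=snap('top','t42')
E
```

```text
t 48.55 tcp [0.4301, 0.3734, 0.0337] yaw -76.5 q6 1.92 open 0.0511 F [-0.2, -0.9, -1.5]
SHIFT [-0.0322, 0.0008, 0.1655] TURN [0.1, 16.4, -0.3]
```

View pics/t42.png

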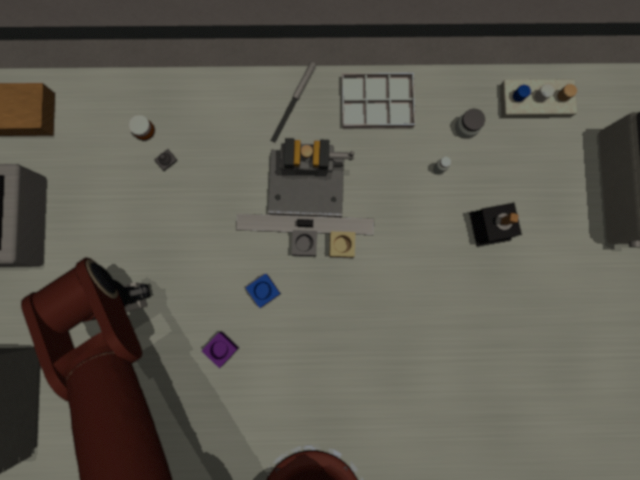

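```bash
python3 - <<'E'
from h import *
plan(.52,.19,.033,np.radians(-92.9),sym=False)
E
```

```text
t 48.6 tcp [0.4298, 0.3732, 0.0332] yaw -76.5 q6 1.92 open 0.0515 F [-0.1, 0.3, -1.5]
SHIFT [-0.045, 0.0003, 0.1992] TURN [0.1, 16.4, -0.3]
```

>>> arm_command([
  [[-0.009, 0, 0.04], [0, 4, 0], 0.2],
  [[-0.018, 0, 0.08], [0, 8, 0], 0.2],
  [[-0.027, 0, 0.12], [0, 12, 0], 0.2],
  [[-0.036, 0, 0.16], [0, 16.4, 0], 0.2],
  [[-0.045, 0, 0.199], [0, 16.4, 0], 0.2],
])

```text
t: 49.1
tool_pos: [0.52, 0.1886, 0.0328]
tool_rot: [-0.061, -2.199, 2.195]
contact_force: [0.3, -0.1, -1.1]
opening: 0.0511
```

```bash
python3 - <<'E'
from h import *
plan(.518,.0885,.03,np.radians(-92.9),sym=False)
E
```

```text
t 49.1 tcp [0.52, 0.1886, 0.0328] yaw -93.0 q6 1.84 open 0.0511 F [0.3, -0.1, -1.1]
SHIFT [-0.0032, 0.0027, 0.1] TURN [0.1, -0.1, -0.2]
```

>>> arm_command([
  [[-0.002, 0, 0.03], [0, 0, 0], 0.2],
  [[-0.003, 0, 0.06], [0, 0, 0], 0.2],
  [[-0.003, 0, 0.09], [0, 0, 0], 0.2],
  [[-0.003, 0.003, 0.1], [0, 0, 0], 0.2],
  [[-0.003, 0.003, 0.1], [0, 0, 0], 0.2],
])

```text
t: 49.6
tool_pos: [0.5171, 0.0877, 0.0287]
tool_rot: [-0.062, -2.197, 2.193]
contact_force: [0.1, -0.5, -0.7]
opening: 0.051
```

```bash
python3 - <<'E'
from h import *
plan(.545,.0887,.015,np.radians(-92.9),sym=False)
p=snap('wrist','w43')
E
```

```text
t 49.6 tcp [0.5171, 0.0877, 0.0287] yaw -93.1 q6 1.65 open 0.051 F [0.1, -0.5, -0.7]
SHIFT [-0.0278, 0.0138, -0.0025] TURN [0.1, -0.2, -0.1]
```

View pics/w43.png

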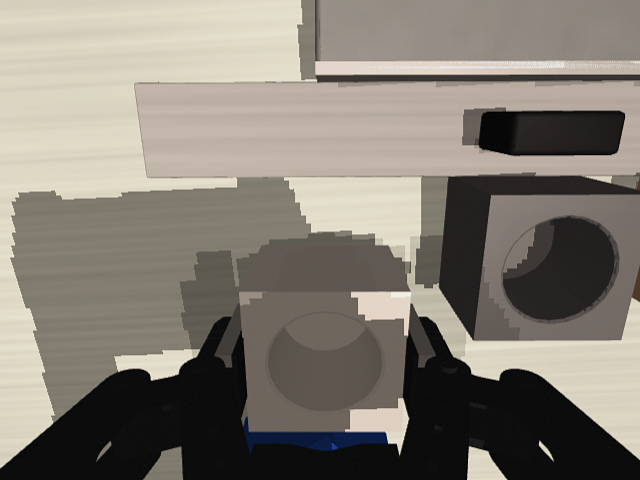

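>>> arm_command([
  [[-0.006, 0.0, -0.002], [0, 0, 0], 0.2],
  [[-0.012, 0.006, -0.002], [0, 0, 0], 0.2],
  [[-0.016, 0.013, -0.002], [0, 0, 0], 0.2],
  [[-0.02, 0.0135, -0.002], [0, 0, 0], 0.2],
  [[-0.023, 0.0135, -0.002], [0, 0, 0], 0.2],
])

```text
t: 50.15
tool_pos: [0.5407, 0.0898, 0.0152]
tool_rot: [-0.06, -2.198, 2.194]
contact_force: [-0.8, 0.8, 0.2]
opening: 0.0513
```

>>> arm_command([
  [[-0.001, 0, 0], [0, 0, 0], 0.2],
  [[-0.002, 0, 0], [0, 0, 0], 0.2],
  [[-0.003, 0, 0], [0, 0, 0], 0.2],
  [[-0.003, 0, 0], [0, 0, 0], 0.2],
])

```text
t: 50.55
tool_pos: [0.5439, 0.0897, 0.0152]
tool_rot: [-0.061, -2.198, 2.194]
contact_force: [-0.1, 0.1, 0.1]
opening: 0.0516
```

>>> arm_command([
  [[-0.001, 0, 0], [0, 0, 0], 0.2],
  [[-0.002, 0, 0], [0, 0, 0], 0.2],
  [[-0.003, 0, 0], [0, 0, 0], 0.2],
])

```text
t: 50.85
tool_pos: [0.5448, 0.0897, 0.0152]
tool_rot: [-0.054, -2.195, 2.191]
contact_force: [-12.8, 0.6, 11.1]
opening: 0.0515
```

```bash
python3 - <<'E'
from h import *
plan(.545,.0887,.015,np.radians(-92.9),sym=False)
p=snap('wrist');crop(p,100,320,120,640,1.5,'w44')
E
```

```text
t 50.85 tcp [0.5448, 0.0897, 0.0152] yaw -93.0 q6 1.65 open 0.0515 F [-12.8, 0.6, 11.1]
SHIFT [-0.0003, 0.0002, 0.001] TURN [0.1, -0.1, 0.2]
```

View pics/w44.png

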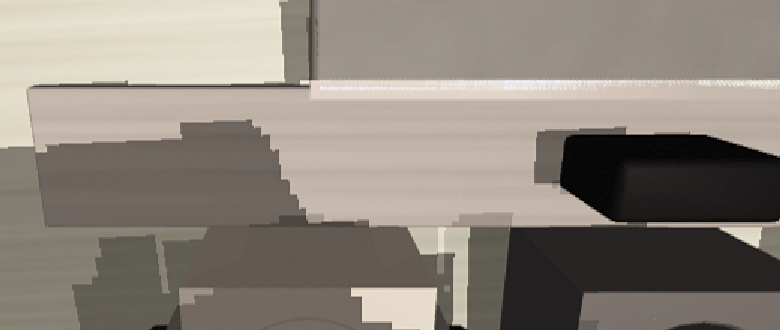

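Firm contact. Release and retreat.

>>> arm_command([
  [[0, 0, 0], [0, 0, 0], 0.2],
  [[0, 0, 0], [0, 0, 0], 0.64],
  [[0, 0, 0], [0, 0, 0], 0.7],
  [[0, 0, 0], [0, 0, 0], 0.72],
  [[0, 0, 0], [0, 0, 0], 0.72],
])

```text
t: 51.4
tool_pos: [0.5449, 0.0896, 0.0153]
tool_rot: [-0.054, -2.195, 2.191]
contact_force: [-1.1, 0.5, 0.1]
opening: 0.0616
```

>>> arm_command([
  [[0, -0.02, 0], [0, 0, 0], 0.72],
  [[0, -0.06, 0], [0, 0, 0], 0.72],
  [[0, -0.1, 0.01], [0, 0, 0], 1],
  [[0.02, -0.15, 0.03], [0, 0, 0], 1],
  [[0.06, -0.18, 0.05], [0, 0, 0], 1],
])

```text
t: 51.9
tool_pos: [0.4924, 0.0454, 0.1931]
tool_rot: [-0.06, -2.198, 2.194]
contact_force: [-0.5, -0.4, 1.7]
opening: 0.0855
```

>>> arm_command([
  [[0, 0, 0.03], [0, 0, 0], 1],
  [[0, 0, 0.035], [0, 0, 0], 1],
  [[0, 0, 0.035], [0, 0, 0], 1],
  [[0, 0, 0.035], [0, 0, 0], 1],
])

```text
t: 52.3
tool_pos: [0.4902, 0.0109, 0.1918]
tool_rot: [-0.057, -2.198, 2.192]
contact_force: [0.1, 0.2, 0.1]
opening: 0.0857
```

```bash
python3 - <<'E'
from h import *
plan(.37,.35,.2,np.radians(-90),sym=False)
p=snap('wrist','w45')
E
```

```text
t 52.3 tcp [0.4902, 0.0109, 0.1918] yaw -93.0 q6 1.49 open 0.0857 F [0.1, 0.2, 0.1]
SHIFT [0.1377, -0.0073, -0.3323] TURN [0.1, -3.0, 0.0]
```

View pics/w45.png

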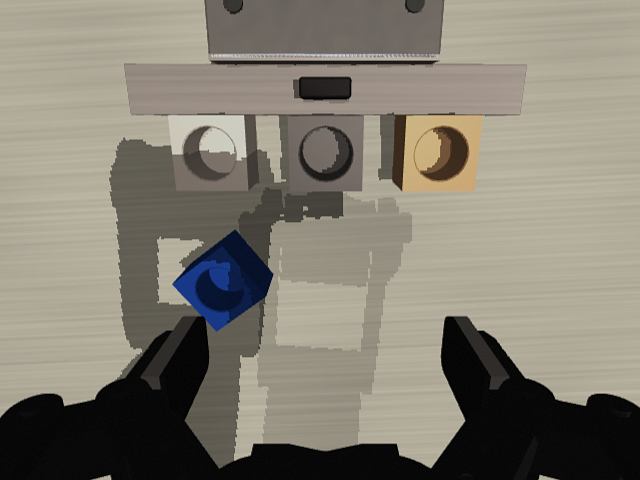

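```bash
python3 - <<'E'
from h import *
p=ctrl.get_image('wrist')
crop(p,40,200,110,310,4,'v1');crop(p,40,200,280,480,4,'v2');crop(p,40,200,370,540,4,'v3')
E
```

```text
(no output)
```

View pics/v1.png

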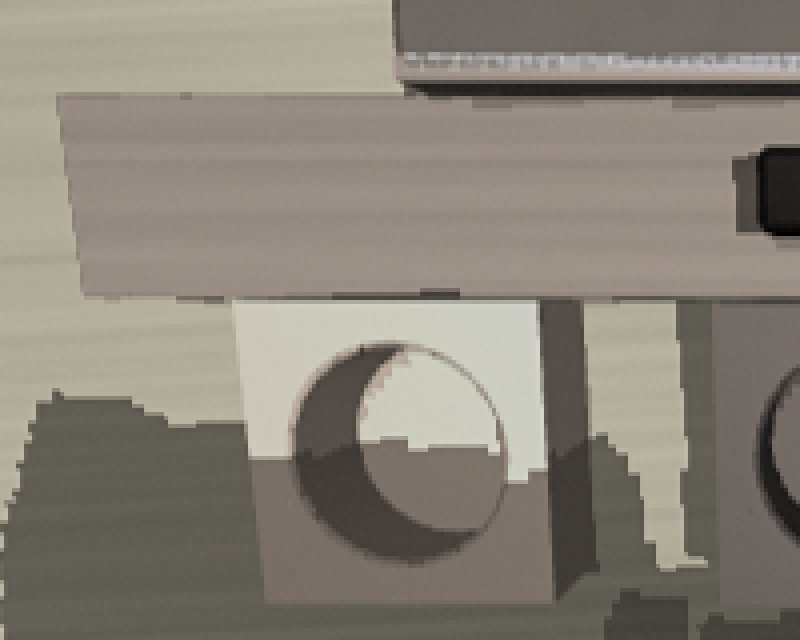

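View pics/v2.png

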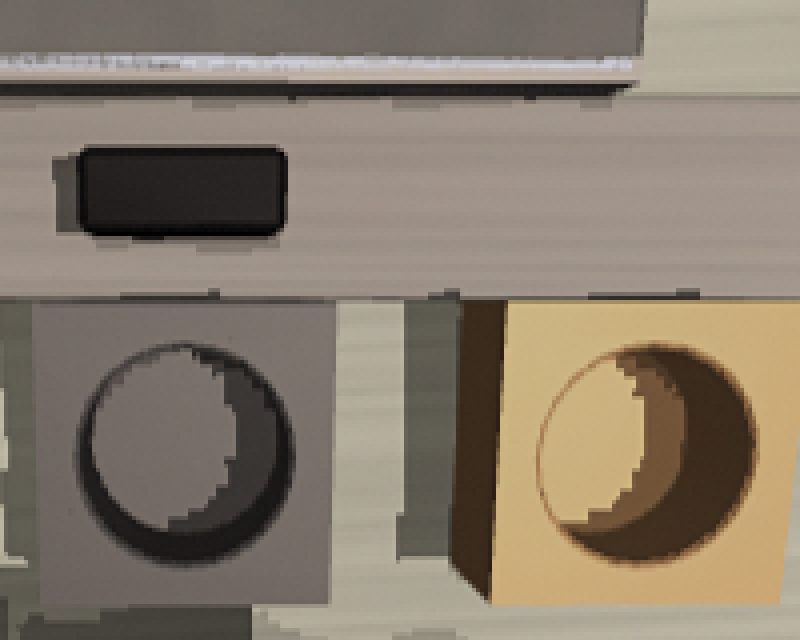

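View pics/v3.png

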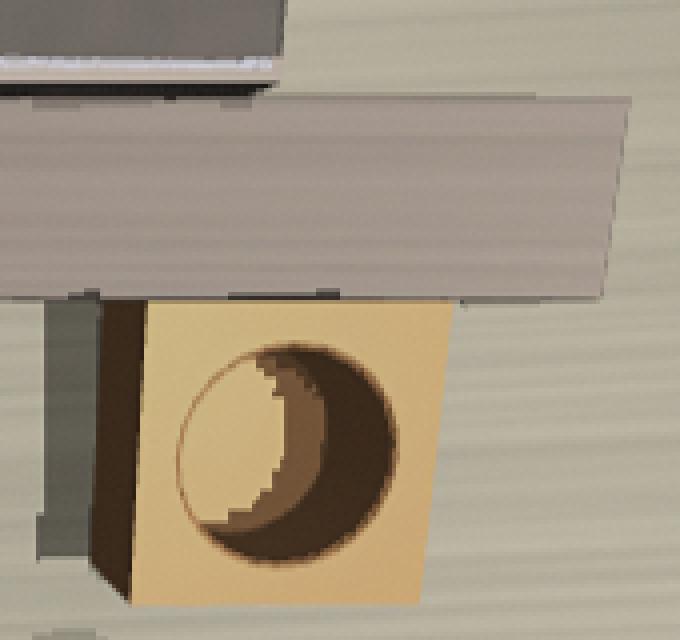

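```bash
python3 - <<'E'
from h import *
p=ctrl.get_image('wrist')
P=lambda q,c0,z:pix2world(p,(40+q[1]/4-.5,c0+q[0]/4-.5),z)[:2]
C=np.array([P((58,94),110,.008),P((632,98),370,.008),P((602,298),370,.008),P((84,296),110,.008)])
ctr=C.mean(0);d=(C[1]-C[0]+C[2]-C[3]);a=np.arctan2(d[1],d[0]);print('bar',ctr.round(4),np.degrees(a).round(2))
t=np.array([np.cos(a),np.sin(a)]);n=np.array([-t[1],t[0]])
for nm,c0,cs in [('white',110,[(234,300),(540,300),(555,602),(266,602)]),('grey',280,[(33,302),(337,302),(330,604),(40,604)]),('tan',370,[(147,302),(453,302),(420,604),(131,604)])]:
    c,y=cq(p,cs,40,c0,4); print(nm,'n',((c-ctr)@n).round(4),'t',((c-ctr)@t).round(4))
V=[P((398,82),110,.03),P((633,82),280,.03)];e=V[1]-V[0];print('vise',((V[0]+V[1])/2).round(4),np.degrees(np.arctan2(e[1],e[0])),np.linalg.norm(e), (((V[0]+V[1])/2-ctr)@n))
q=snap('top','t46');q=snap('scene','s46')
E
```

```text
bar [0.5844 0.0071] -93.07
centre [0.5447, 0.0903] sides [0.0519, 0.0517, 0.0519, 0.0517] yaw mod90 -3.19
white n -0.044 t -0.0809
centre [0.5402, 0.0091] sides [0.0515, 0.0517, 0.052, 0.0517] yaw mod90 -2.94
grey n -0.0442 t 0.0004
centre [0.536, -0.0714] sides [0.0518, 0.0516, 0.0518, 0.0517] yaw mod90 -2.8
tan n -0.0441 t 0.081
vise [0.602  0.0076] -92.97851037979846 0.1575228372332302 0.017640281234721965
```

View pics/s46.png

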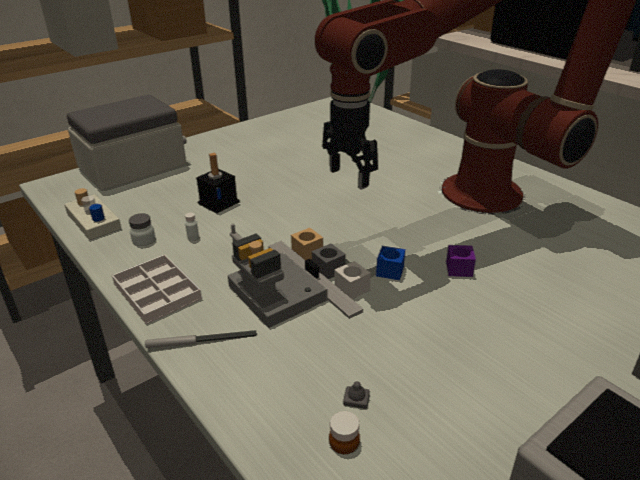

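```bash
python3 - <<'E'
from h import *
print(ctrl.finish_job())
E
```

```text
the job is handed in; nothing more can be done
None
```

The job is done and handed in at about 52 s of the 210 s allowed; the hand-in gave no verdict.

- **Brushing:** I brushed the tan, grey and white wells in that order, each down to the floor, up about 28 mm and down again. The force reading confirmed contact with the floor at the bottom of each stroke.
- **Brush:** It went back into its stand, and the last picture shows it hanging upright.
- **Straightedge:** I set it against the vise and released it. In the last wrist picture its centre line was 17.6 mm from the face (18 mm is exactly flush), within about 0.1° of parallel.
- **Flasks:** All three stand upright against the free edge. Their centres measured 44.0 to 44.2 mm from the straightedge's centre line (44 mm is exactly flush), within about 0.3° of parallel. They sit at about -81, 0 and +81 mm along its length.
- **Disturbance:** The grey flask was knocked about 4 cm aside partway through. I measured it again before picking it up.
- **Left alone:** The vial, the ear impression and the blue and purple look-alikes were not touched. I judged this by eye in the last overview picture, not by measuring.

No final check failed or disagreed.

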